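Put the brittle abrasives away and lock the rack

TASK

Put away the brittle abrasives after grinding: stand every grinding disc upright on edge in a slot of its own in the blue rack, and once the discs are all in, throw the rack's red lever fully over to lock it. Also pull every dressing stick out of the tube holder and lay it in a groove of its own on the sloping rest, lower end against the lip. Handle discs and sticks gently - grip them with no more than 40 N, set each one down instead of dropping it, and do not force the discs into the rack - and leave the other things on the bench where they are.

Things in the scene. Friction and masses are not known exactly. Their poses are not given: they have to be found in the camera images.
- disc0: brittle grinding disc, 100 mm across, 10 mm thick, dark grey, red label, steel hub, 0.17 kg (3 or 4 of four are present). Origin at its centre, z along its axis. Starts leaning on edge in a bay of the stand, top 30 degrees towards the robot, upper half free on both faces. Grip it across its thickness near the upper rim. Cracks if squeezed with over 40 N or knocked into the rack
- disc1: brittle grinding disc, 100 mm across, 10 mm thick, dark grey, green label, steel hub, 0.17 kg (3 or 4 of four are present). Origin at its centre, z along its axis. Starts leaning on edge in a bay of the stand, top 30 degrees towards the robot, upper half free on both faces. Grip it across its thickness near the upper rim. Cracks if squeezed with over 40 N or knocked into the rack
- disc2: brittle grinding disc, 100 mm across, 10 mm thick, dark grey, yellow label, steel hub, 0.17 kg (3 or 4 of four are present). Origin at its centre, z along its axis. Starts leaning on edge in a bay of the stand, top 30 degrees towards the robot, upper half free on both faces. Grip it across its thickness near the upper rim. Cracks if squeezed with over 40 N or knocked into the rack
- disc3: brittle grinding disc, 100 mm across, 10 mm thick, dark grey, white label, steel hub, 0.17 kg (3 or 4 of four are present). Origin at its centre, z along its axis. Starts leaning on edge in a bay of the stand, top 30 degrees towards the robot, upper half free on both faces. Grip it across its thickness near the upper rim. Cracks if squeezed with over 40 N or knocked into the rack
- stick0: a brittle red-brown abrasive dressing stick, 14 x 14 x 180 mm (about 0.08 kg; 1 or 2 of the two sticks are present). Origin at its centre, z along its length. It starts upright and loose in one tube of the holder, standing about 90 mm out of it. It cracks if the fingers squeeze it with more than 40 N
- stick1: a brittle red-brown abrasive dressing stick, 14 x 14 x 180 mm (about 0.08 kg; 1 or 2 of the two sticks are present). Origin at its centre, z along its length. It starts upright and loose in one tube of the holder, standing about 90 mm out of it. It cracks if the fingers squeeze it with more than 40 N
- rack: blue slotted disc rack, fixed, on the left or right of the bench. Origin on the bench under the middle of the slots; x runs across the four parallel slots (62 mm apart), y along each slot, z up. Each slot is 15 mm wide between walls 100 mm long (along y), whose yellow lips flare the mouth to about 30 mm at 57 mm above the bench; a disc's rim rests on two wooden rails in it
- slot0 (a point): where the centre of a disc lies when it stands fully home in slot 0 of the rack, 60 mm above the bench (next to the lever); the disc's axis is then along the rack's x
- slot1 (a point): where the centre of a disc lies when it stands fully home in slot 1 of the rack, 60 mm above the bench (second from the lever); the disc's axis is then along the rack's x
- slot2 (a point): where the centre of a disc lies when it stands fully home in slot 2 of the rack, 60 mm above the bench (third from the lever); the disc's axis is then along the rack's x
- slot3 (a point): where the centre of a disc lies when it stands fully home in slot 3 of the rack, 60 mm above the bench (farthest from the lever); the disc's axis is then along the rack's x
- lock (a joint): red lock lever at the -x end of the rack, pivoted on a grey block: 0 leaning to the rack's -y (unlocked), 1.0 leaning to the rack's +y (locked); stays where it is left, starts at 0 to 0.15
- lock_tip (a point): the tip of the lock lever, 80 mm from its pivot
- stand: plywood sloping stand, fixed, on the other side of the bench from the rack. Origin on the bench under its middle; x runs across its four bays (75 mm apart), each leaning 30 degrees from upright with its top towards -x; each bay has a back plate reaching 58 mm up the slope and a low front lip
- holder: loose holder: steel plate 70 x 150 x 8 mm with two upright green square tubes at y = -35 and +35 mm, 24 mm inside, 98 mm high above the bench. Origin under its centre, z up. It may be pushed about
- rest: wooden sloping rest for the sticks, fixed, base plate 150 x 160 mm, origin on the bench under its centre, z up
- deck: the rest's sloping deck, 110 mm long, 140 mm wide, 50 degrees from level. Origin at the middle of the lower edge on the wooden surface where the 16 mm high lip stands; x runs up the slope (towards the robot), z out of the deck. Two grooves 39 mm wide run up the slope between black rubber strips 8 mm high, at y = +37.5 and -37.5 mm
- groove0 (a point): where the centre of a stick lies when it rests in groove 0, its lower end against the lip; its upper 70 mm then stands out past the deck's upper edge
- groove1 (a point): where the centre of a stick lies when it rests in groove 1, its lower end against the lip; its upper 70 mm then stands out past the deck's upper edge
- wrench: bystander: steel wrench lying flat on the far side
- oil: bystander: yellow oil bottle, 56 mm across, 150 mm high, origin under its foot
- jar: bystander: glass jar, 64 mm across, 80 mm high
- tape: bystander: blue roll, 70 mm across, 24 mm high
- tin: bystander: red tin, 72 mm across, 95 mm high
Things that resemble listed ones, but are neither listed nor needed, are in the scene too. Leave any pink look-alike of the disc1 alone.

How it is judged (in metres and radians):
On the way, in this order (a step that is already met when the one before it is completed fails the run):
1. every disc stands in a rack slot ((distance between disc0 and slot0 below 0.01 m or distance between disc0 and slot1 below 0.01 m or distance between disc0 and slot2 below 0.01 m or distance between disc0 and slot3 below 0.01 m) and angle between the z axis of each of disc0, disc1, disc2, disc3 and the x axis of rack, either way round below 0.22 rad and linear speed of each of disc0, disc1, disc2, disc3 below 0.03 m/s and (distance between disc1 and slot0 below 0.01 m or distance between disc1 and slot1 below 0.01 m or distance between disc1 and slot2 below 0.01 m or distance between disc1 and slot3 below 0.01 m) and (distance between disc2 and slot0 below 0.01 m or distance between disc2 and slot1 below 0.01 m or distance between disc2 and slot2 below 0.01 m or distance between disc2 and slot3 below 0.01 m) and (distance between disc3 and slot0 below 0.01 m or distance between disc3 and slot1 below 0.01 m or distance between disc3 and slot2 below 0.01 m or distance between disc3 and slot3 below 0.01 m)), for 0.2 s.
2. the rack's lever is thrown over (value of joint lock above 0.85 rad), for 0.2 s.
At the end, for the whole second after the job is handed in: every disc present stands at rest in a rack slot, centre within 10 mm of the slot's point and its axis within 0.22 rad of the rack's x; every stick present rests in a groove, centre within 15 mm of the groove's point and within 0.12 rad of the deck's slope; the lever is beyond 0.85 (all of step 1 and (distance between stick0 and groove0 below 0.015 m or distance between stick0 and groove1 below 0.015 m) and angle between the z axis of each of stick0, stick1 and the x axis of deck, either way round below 0.12 rad and linear speed of each of stick0, stick1 below 0.03 m/s and (distance between stick1 and groove0 below 0.015 m or distance between stick1 and groove1 below 0.015 m) and value of joint lock above 0.85 rad); the robot touches nothing.
It fails at once if a disc or stick squeezed by the fingers with more than 40 N a finger (contact force between the fingers and disc0 above 100 N or contact force between the fingers and disc1 above 100 N or contact force between the fingers and disc2 above 100 N or contact force between the fingers and disc3 above 100 N or contact force between the fingers and stick0 above 100 N or contact force between the fingers and stick1 above 100 N).
It fails at once if a disc knocked against or forced into the rack with more than 40 N (contact force between any of disc0, disc1, disc2, disc3 and rack above 40 N).
It fails at once if a disc or stick dropped into place: faster than 0.4 m/s within 30 mm of its slot or groove point ((linear speed of disc0 above 0.4 m/s and (distance between disc0 and slot0 below 0.03 m or distance between disc0 and slot1 below 0.03 m or distance between disc0 and slot2 below 0.03 m or distance between disc0 and slot3 below 0.03 m)) or (linear speed of disc1 above 0.4 m/s and (distance between disc1 and slot0 below 0.03 m or distance between disc1 and slot1 below 0.03 m or distance between disc1 and slot2 below 0.03 m or distance between disc1 and slot3 below 0.03 m)) or (linear speed of disc2 above 0.4 m/s and (distance between disc2 and slot0 below 0.03 m or distance between disc2 and slot1 below 0.03 m or distance between disc2 and slot2 below 0.03 m or distance between disc2 and slot3 below 0.03 m)) or (linear speed of disc3 above 0.4 m/s and (distance between disc3 and slot0 below 0.03 m or distance between disc3 and slot1 below 0.03 m or distance between disc3 and slot2 below 0.03 m or distance between disc3 and slot3 below 0.03 m)) or (linear speed of stick0 above 0.4 m/s and (distance between stick0 and groove0 below 0.03 m or distance between stick0 and groove1 below 0.03 m)) or (linear speed of stick1 above 0.4 m/s and (distance between stick1 and groove0 below 0.03 m or distance between stick1 and groove1 below 0.03 m))).
It fails at once if a bystander moved more than 4 cm (distance of any of wrench, oil, jar, tape, tin from where it was at the start of the episode above 0.04 m).
Of disc0, disc1, disc2, disc3 only 3 to 4 are there at a start; the rules pass over those that are not, and their reading is None.
Of stick0, stick1 only 1 to 2 are there at a start; the rules pass over those that are not, and their reading is None.
At some moment in a run one of holder may be knocked a few centimetres aside while the robot is not near it.
It also fails if it takes over 210 s, if anything falls off the work surface, if the arm or the gripper's body presses on something with over 40 N, if the wrist force passes 120 N, or if a joint passes its speed limit or range.

ROBOT

A 6-joint arm with a two-finger parallel gripper is mounted at the origin on the work surface. World frame = base frame: x ahead of the robot, y to its left, z up, the work surface at z = 0. Lengths are in m, angles in degrees, forces in N, time in s.
With the tool pointing down it reaches from about 0.275 to 0.75 m from the base axis. Payload 10.2 kg.
Tool frame: the origin (TCP) lies midway between the tips of the shut fingers; the grasp point (between the pads) lies behind it (ctrl.hold_point_z is the z of the grasp point in the tool frame, in m); z points along the fingers, y is the line along which they close (so a half turn about z gives the same grasp; the last joint's range is limited). The gripper opens to 85 mm and grips with 20 to 120 N. Pads are 22 mm wide; open, the fingers measure 114 mm over their backs; the gripper's body (76 mm by 85 mm) begins 54 mm behind the grasp point. The pads swing forward as they close: fully open they stand 13 mm farther back than shut.
Start: joints at [-88.373, 17.928, 85.812, -0, 76.261, -12.8], TCP at [0.131, -0.508, 0.207] pointing down, gripper open.
Joint ranges: [-168.41, 168.41], [-55.51, 124.54], [10.69, 146.95], [-70.63, 250.63], [1, 178], [-165.06, 165.06]. Speed limits (degrees/s): [136.94, 136.94, 172.46, 180, 180, 180].

INTERFACE

Orientations are given as [roll, pitch, yaw] about the fixed x, y, z axes, in that order (R = Rz(yaw) Ry(pitch) Rx(roll)).
In Python, from plant import status, eyes, job_done, ctrl gives the robot as it stands. The module is installed in compiled form; this text tells all that it offers.
- The arm moves only by the tool drive_tool, never from a script. Its argument "series" is text: rows parted by semicolons, each of 4 numbers parted by spaces: the shift along the tool's x, y, z in mm, then the turn about the tool's z in rad. A call has 1 to 10 rows; each row shifts and turns the commanded pose from where the row before left it, along the tool's axes as they then stand; what a row does not reach is not made up. A row lasts 1/12 s, in which the tool goes at most 41.7 mm and 7.16 degrees, less where a joint would pass 70% of its speed; a pose out of reach is approached as far as the arm can. A call is refused whole if a number of a shift passes 41.7 or a number of a turn 0.125, either way. A call with a gripper value outside its range is refused whole. "grip" is the finger opening in mm, from 0 to 85.4, set as the call begins (left out, the last holds). The fingers move at their own pace and stop on an object; "force" is the grip in N (left out, the last holds). Time passes only in rows, so rows that do not move let the fingers close. It gives the time, the measured TCP pose, the force, the opening and the grip force at its end, in the units of the state.
- status.observe(): the state, without advancing time (a new reading comes with each control period).
- eyes.get_image(name): name is "scene" or "top" or "wrist"; returns the picture (420x560x3 uint8, red, green, blue); there is no depth.
- eyes.calibration(name): a dict with "fx", "fy", "cx", "cy" (pixels), "R" (3x3) and "t" (3): a world point X has camera coordinates R X + t. Camera axes: x right, y down, z forward; pixel columns grow to the right and rows downward; lengths in m; the calibration is good to about 2 mm. A picture is of the moment at which its call begins: read the wrist's pose just before it. calibration takes no time and is no camera call; for the wrist camera it gives the pose at the moment of the call.
- job_done(): hands the job in; it is judged then, once.
The state is a dict: "time_s": time; "joint_pos": joint angles; "joint_velocities": joint speeds; "joint_efforts": joint torques, N m; "tcp_pos": TCP position; "ee_rot": TCP orientation; "contact_force": force on the tool from outside, world axes, zero at the start; "torque": the same for the moment, N m; "opening": opening from 0.0 (shut) to 1.0 (fully open); "gripper_force": force on a finger pad.
Only numpy, scipy, OpenCV 4.12 (cv2) and the standard library are available. Lean on these libraries where they do the work, as an engineer would, in place of code of your own. Each camera call takes 0.05 s, during which the arm holds its last target. There are 200 camera calls.

## Working session

There is one attempt and no reset: what is moved stays moved. The work goes in short steps, Python scripts to look and compute and a tool call to move; the robot and the scene stay as the last step left them, time stands still between calls to the robot, and variables do not carry over. Pictures are saved under pics/ and viewed, at most 17 in all, crops included, and the job is handed in when it is done.

Besides the shell and the picture viewer there is one more tool, called after "Call:" as name(argument=value, ...) on one line, values as JSON. drive_tool: Moves the arm, as the interface text tells. Its arguments: {"type":"object","properties":{"series":{"type":"string"},"grip":{"type":"number"},"force":{"type":"number"}},"required":["series"]}

```bash
mkdir -p pics; python3 - <<'E'
from plant import status,eyes,ctrl
import cv2,numpy as np
print(status.observe(), ctrl.hold_point_z)
for n in("scene","top","wrist"):
    c=eyes.calibration(n);print(n,{k:np.round(v,3).tolist() for k,v in c.items()})
    im=eyes.get_image(n)[:,:,::-1];cv2.imwrite(f"pics/{n}0.png",cv2.resize(im,(784,588),interpolation=cv2.INTER_CUBIC) )
    np.save(f"{n}0.npy",im)
E
```

```text
{'time_s': 0.0, 'joint_pos': array([-8.83699839e+01,  1.79608686e+01,  8.58548219e+01, -5.50417209e-04,
        7.62619604e+01, -1.28008930e+01]), 'joint_velocities': array([-0.03890284, -0.02251719,  0.0021092 , -0.08739326,  0.04278851,
       -0.05845475]), 'joint_efforts': array([ 5.63073227e-04, -4.12268829e+01, -2.59742171e+01, -1.26349278e-04,
        4.15743707e-03, -2.75885490e-06]), 'tcp_pos': array([ 0.1308044 , -0.50813548,  0.20671705]), 'ee_rot': array([-1.79924161e+02, -1.66834012e-02,  1.44310291e+01]), 'contact_force': array([-0.63111162, -0.24180404, -0.01130401]), 'torque': array([-0.01953778, -0.03327901, -0.05443967]), 'gripper_force': 0.0, 'opening': 0.9987996497873676} -0.0187
scene {'fx': 480.412, 'fy': 480.412, 'cx': 268.669, 'cy': 210.695, 'R': [[0.758, 0.652, -0.024], [0.336, -0.422, -0.842], [-0.559, 0.631, -0.539]], 't': [-0.358, -0.074, 1.777]}
top {'fx': 382.553, 'fy': 382.553, 'cx': 282.269, 'cy': 203.43, 'R': [[0.097, -0.995, 0.007], [-0.971, -0.096, -0.22], [0.219, 0.014, -0.976]], 't': [-0.037, 0.501, 1.186]}
wrist {'fx': 320.093, 'fy': 320.093, 'cx': 273.659, 'cy': 205.595, 'R': [[0.249, -0.969, -0.001], [-0.928, -0.239, 0.285], [-0.277, -0.07, -0.958]], 't': [-0.523, -0.036, 0.379]}
```

View pics/scene0.png

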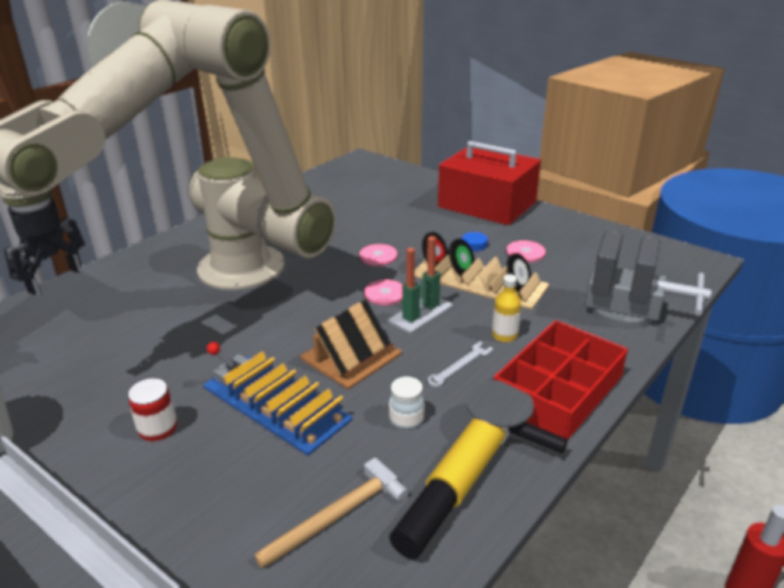

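View pics/top0.png

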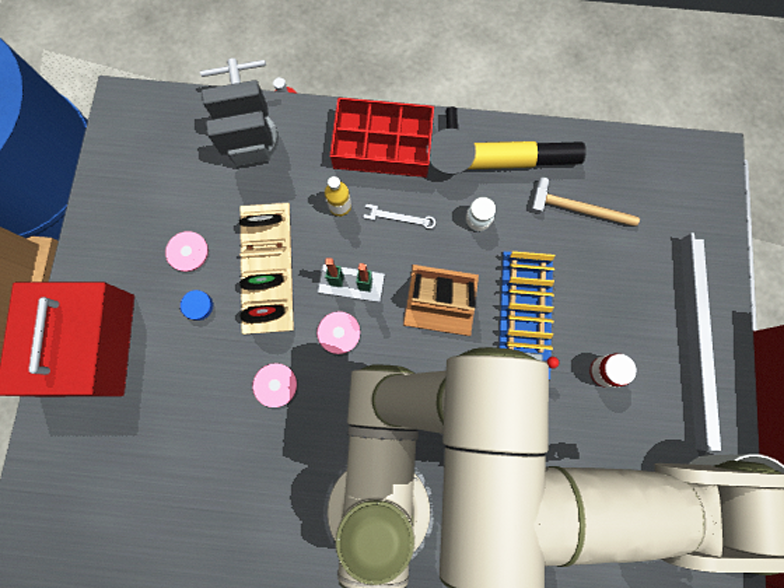

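```bash
cat >h.py <<'E'
import numpy as np,cv2
from plant import status,eyes,ctrl
def ray(c,px):
    d=c["R"].T@np.array([(px[0]-c["cx"])/c["fx"],(px[1]-c["cy"])/c["fy"],1.]);return -c["R"].T@c["t"],d/np.linalg.norm(d)
def atz(c,px,z):
    o,d=ray(c,px);return o+d*(z-o[2])/d[2]
def tri(obs):
    A=np.zeros((3,3));b=np.zeros(3)
    for c,p in obs:
        o,d=ray(c,p);P=np.eye(3)-np.outer(d,d);A+=P;b+=P@o
    X=np.linalg.solve(A,b)
    return X,max(np.linalg.norm(np.cross(X-ray(c,p)[0],ray(c,p)[1])) for c,p in obs)
def proj(c,X):
    q=c["R"]@np.asarray(X)+c["t"];return np.array([c["fx"]*q[0]/q[2]+c["cx"],c["fy"]*q[1]/q[2]+c["cy"]])
def snap(n,tag):
    c={k:np.array(v) for k,v in eyes.calibration(n).items()};im=eyes.get_image(n)[:,:,::-1]
    np.savez(f"{tag}.npz",im=im,**c);cv2.imwrite(f"pics/{tag}.png",cv2.resize(im,(784,588),interpolation=cv2.INTER_CUBIC));return c,im
def load(tag):
    return dict(np.load(f"{tag}.npz"))
def pose():
    s=status.observe();print("t",round(s["time_s"],2),"tcp",np.round(s["tcp_pos"]*1000,1),"rpy",np.round(s["ee_rot"],1),"F",np.round(s["contact_force"],1),"op",round(s["opening"]*85.4,1),"gf",round(s["gripper_force"],1))
E
python3 - <<'E'
from h import *
T=eyes.calibration("top");S=eyes.calibration("scene")
for n,a,b in [("red",(262,312),(436,251)),("green",(262,282),(465,258)),("white",(262,218),(521,271)),("stL",(331,262),(431,239)),("stR",(363,266),(410,250)),("ball",(553,362),(213,348)),("tin",(615,369),(150,388)),("oil",(333,183),(509,281))]:
    X,e=tri([(T,np.array(a)/1.4),(S,np.array(b)/1.4)]);print(n,np.round(X*1000),round(e*1000,1))
for n,a in [("standNL",(247,332)),("standNR",(292,331)),("standFL",(241,207)),("standFR",(289,204)),("rackNL",(499,348)),("rackFL",(507,252)),("restNL",(404,325)),("restNR",(472,333)),("restFR",(478,272)),("restFL",(412,266)),("holderNL",(319,294)),("hNR",(380,300))]: print(n,np.round(atz(T,np.array(a)/1.4,0.01)*1000)[:2])
E
```

```text
red [409. 309.  53.] 0.1
green [483. 324.  51.] 4.4
white [633. 343.  60.] 1.7
stL [509. 148. 187.] 1.0
stR [505.  80. 188.] 0.4
ball [ 354. -345.  104.] 0.3
tin [ 352. -485.   94.] 2.5
oil [701. 171. 142.] 2.0
standNL [365. 349.]
standNR [377. 244.]
standFL [672. 412.]
standFR [691. 295.]
rackNL [ 385. -245.]
rackFL [ 621. -252.]
restNL [417. -18.]
restNR [ 414. -180.]
restFR [ 564. -184.]
restFL [563. -24.]
holderNL [472. 192.]
hNR [472.  45.]
```

Call:
drive_tool(series="37 -16.5 -5.7 0;37 -16.5 -5.7 0;37 -16.5 -5.7 0;37 -16.5 -5.7 0;37 -16.5 -5.7 0;37 -16.5 -5.7 0;37 -16.5 -5.7 0;37 -16.5 -5.7 0;37 -16.5 -5.7 0;37 -16.5 -5.7 0")

```text
time_s: 0.98
tcp_pos: [0.4493, -0.2548, 0.2645]
ee_rot: [-180.0, 0.0, 14.4]
contact_force: [-0.1, -1.4, 0.6]
opening: 0.998
gripper_force: 0.0
```

Call:
drive_tool(series="37 -16.5 -5.7 -0.12;0 0 0 -0.12;0 0 0 -0.12;0 0 0 -0.12;0 0 0 -0.12;0 0 0 -0.12;0 0 0 -0.12;0 0 0 -0.12;0 0 0 -0.12;0 0 0 -0.12")

```text
time_s: 1.82
tcp_pos: [0.4797, -0.2312, 0.2697]
ee_rot: [-180.0, -0.0, 83.5]
contact_force: [-0.9, 0.0, -0.5]
opening: 1.001
gripper_force: 0.0
```

Call:
drive_tool(series="0 0 0 -0.12;0 0 0 0;0 0 0 0")

```text
time_s: 2.07
tcp_pos: [0.4797, -0.2312, 0.2698]
ee_rot: [-180.0, -0.0, 89.9]
contact_force: [-0.4, 0.8, -1.6]
opening: 1.002
gripper_force: 0.0
```

```bash
python3 - <<'E'
from h import *
pose();snap("wrist","w1")
E
```

```text
t 2.07 tcp [ 479.7 -231.2  269.8] rpy [-180.    -0.    89.9] F [-0.4  0.8 -1.6] op 85.6 gf 0.0
```

View pics/w1.png

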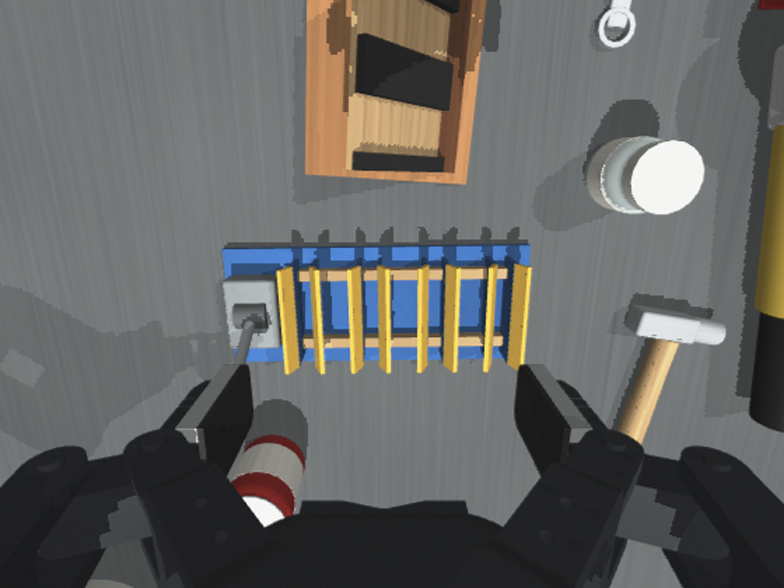

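```bash
python3 - <<'E'
from h import *
c=load("w1");hsv=cv2.cvtColor(c["im"],cv2.COLOR_BGR2HSV)
m=cv2.inRange(hsv,(20,140,90),(32,255,255));m[:, :150]*=1
n,l,s,ce=cv2.connectedComponentsWithStats(m)
L=[]
for i in range(1,n):
    if s[i,4]>60 and 150<s[i,0]+5<390:
        ys,xs=np.where(l==i);r=[]
        for sel in (ys<=ys.min()+1, ys>=ys.max()-1): r.append(np.round(atz(c,(xs[sel].mean(),ys[sel].mean()),0.057)[:2]*1000,1))
        print(s[i],r[0],r[1],"mid",np.round(atz(c,ce[i],0.052)[:2]*1000,1))
for nm,p in [("bNL",(224,245)),("bFL",(530,241)),("bFR",(530,362)),("blk",(223,278)),("pivot",(250,316))]: print(nm,np.round(atz(c,np.array(p)/1.4,0.01 if nm[0]=="b" else .05)[:2]*1000,1))
# ball triangulate lever pivot with top
E
```

```text
[298 189   8  77 504] [ 516.1 -250.3] [ 512.9 -350.8] mid [ 515.1 -299.6]
[317 189  12  77 695] [ 537.  -250.3] [ 544.6 -350.8] mid [ 541.5 -299.2]
[345 189  10  77 396] [ 575.5 -250.3] [ 574.8 -350.7] mid [ 576.4 -298.9]
[363 189  16  75 819] [ 597.6 -250.6] [ 603.3 -348.1] mid [ 603.  -298.5]
[198 191  15  76 764] [ 395.9 -252.4] [ 390.3 -351.8] mid [ 391.9 -300.7]
[221 190  11  77 436] [ 417.2 -251.4] [ 421.9 -352. ] mid [ 418.9 -301.3]
[248 190  12  77 615] [ 456.2 -251.3] [ 451.4 -352.1] mid [ 453.7 -300.7]
[269 190  10  76 563] [ 477.5 -251.3] [ 483.4 -350.7] mid [ 480.3 -299.9]
bNL [ 326.3 -240.8]
bFL [ 621.2 -237.8]
bFR [ 632.8 -365.8]
blk [ 321.8 -273.8]
pivot [ 357.6 -299. ]
```

Call:
drive_tool(series="36.4 -1.2 -4 0;36.4 -1.2 -4 0;36.4 -1.2 -4 0;36.4 -1.2 -4 0;36.4 -1.2 -4 0;36.4 -1.2 -4 0;36.4 -1.2 -4 0;36.4 -1.2 -4 0;0 0 0 0;0 0 0 0")

```text
time_s: 2.95
tcp_pos: [0.4697, 0.0613, 0.3022]
ee_rot: [180.0, 0.0, 90.1]
contact_force: [-0.3, -0.4, -0.0]
opening: 1.0
gripper_force: 0.0
```

```bash
python3 - <<'E'
from h import *
pose();snap("wrist","w2")
E
```

```text
t 2.95 tcp [469.7  61.3 302.2] rpy [180.    0.   90.1] F [-0.3 -0.4 -0. ] op 85.4 gf 0.0
```

Call:
drive_tool(series="32 8 0 0;32 8 0 0;32 8 0 0;32 8 0 0;32 8 0 0;0 0 0 0;0 0 0 0")

```text
time_s: 3.58
tcp_pos: [0.5101, 0.2197, 0.3011]
ee_rot: [-179.9, 0.0, 90.0]
contact_force: [-0.7, -0.2, 0.2]
opening: 0.999
gripper_force: 0.0
```

```bash
python3 - <<'E'
from h import *
pose();snap("wrist","w3")
E
```

```text
t 3.58 tcp [510.1 219.7 301.1] rpy [-179.9    0.    90. ] F [-0.7 -0.2  0.2] op 85.3 gf 0.0
```

View pics/w2.png

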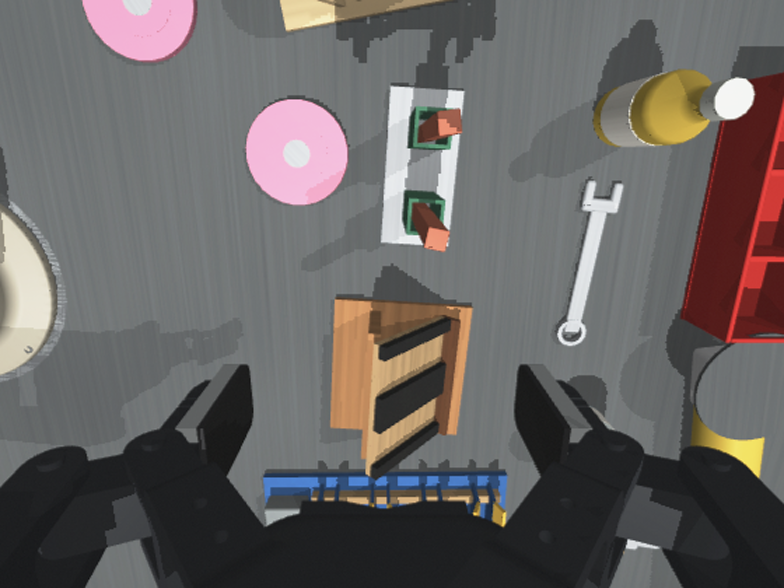

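View pics/w3.png

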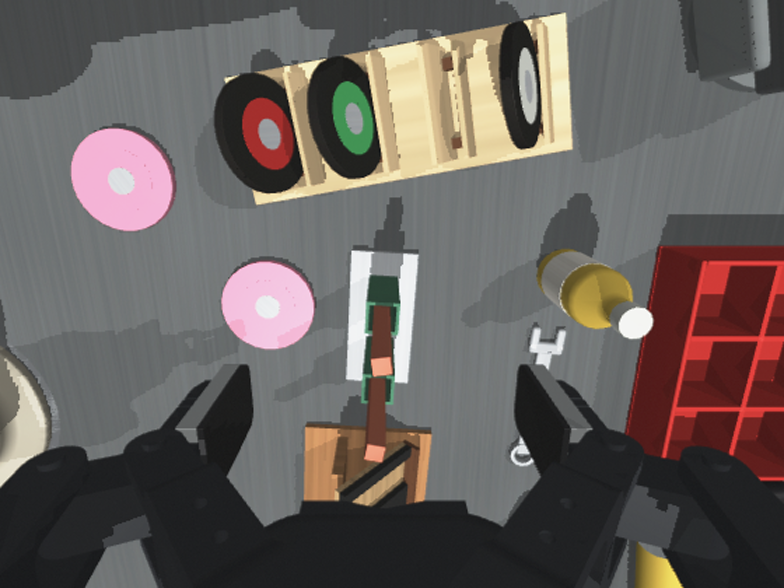

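```bash
python3 - <<'E'
from h import *
T=eyes.calibration("top");S=eyes.calibration("scene");W=load("w3");W2=load("w2")
D=lambda p:np.array(p)/1.4
for n,a,b,w in [("red",(262,312),(436,251),(269,134)),("green",(262,282),(465,258),(354,118)),("white",(262,218),(521,271),(529,88))]:
    print(n,*[(np.round(X*1000,1),round(e*1000,1)) for X,e in (tri([(T,D(a)),(S,D(b)),(W,D(w))]),tri([(T,D(a)),(W,D(w))]),tri([(S,D(b)),(W,D(w))]))])
for n,ob in [("stL",[(T,D((331,262))),(S,D((431,239))),(W,D((381,366))),(W2,D((449,122)))]),("stR",[(T,D((363,266))),(S,D((410,250))),(W,D((374,453))),(W2,D((434,240)))])]:
    X,e=tri(ob);print(n,np.round(X*1000,1),round(e*1000,1))
for n,p in [("stand",(258,204)),("stand2",(572,149)),("stand3",(565,14))]: print(n,np.round(atz(W,D(p),.012)[:2]*1000))
for n,p in [("h1",(390,86)),("h2",(463,91)),("h3",(382,243)),("h4",(448,249))]: print(n,np.round(atz(W2,D(p),.008)[:2]*1000))
for n,p in [("rest1",(335,298)),("rest2",(472,306)),("rest3",(331,428)),("rest4",(457,434))]: print(n,np.round(atz(W2,D(p),.012)[:2]*1000))
# tubes top corners
for n,p,q in [("tubeL",(432,128),(0,0)),("tubeR",(425,213),(0,0))]: print(n,np.round(atz(W2,D(p),.098)[:2]*1000))
# deck strip corner px: lower (lip-side) and upper ends of middle strip etc, try rows: s up-slope top edge z~.1, bottom ~.02
for p,z in [((381,352),.095),((377,398),.095),((373,470),.095),((451,322),.035),((444,368),.035),((437,425),.035)]: print(p,np.round(atz(W2,D(p),z)[:2]*1000))
E
```

```text
red (array([409.2, 309.9,  52.8]), np.float64(1.0)) (array([409.4, 310.5,  49.8]), np.float64(0.1)) (array([409.4, 310. ,  53. ]), np.float64(0.8))
green (array([483.4, 323.8,  50.7]), np.float64(4.8)) (array([483.3, 325.3,  32.8]), np.float64(0.5)) (array([486. , 324.2,  53.4]), np.float64(1.4))
white (array([632.8, 345. ,  59. ]), np.float64(2.6)) (array([640.8, 350. ,  32. ]), np.float64(0.3)) (array([632.7, 346.8,  58.9]), np.float64(0.3))
stL [508.4 151.3 185.1] 3.3
stR [503.7  81.9 186.4] 2.8
stand [384. 245.]
stand2 [693. 298.]
stand3 [673. 414.]
h1 [476. 197.]
h2 [546. 193.]
h3 [469.  46.]
h4 [538.  40.]
rest1 [419. -13.]
rest2 [566. -22.]
rest3 [ 409. -173.]
rest4 [ 557. -181.]
tubeL [508. 155.]
tubeR [504.  89.]
(381, 352) [468. -37.]
(377, 398) [464. -84.]
(373, 470) [ 460. -165.]
(451, 322) [540. -31.]
(444, 368) [535. -84.]
(437, 425) [ 530. -153.]
```

Call:
drive_tool(series="20.9 18.3 20 0;20.9 18.3 20 0;20.9 18.3 20 0;20.9 18.3 20 0;20.9 18.3 20 0;20.9 18.3 20 0;0 0 0 -0.085;0 0 0 -0.085;0 0 30 0;0 0 30 0", grip=60, force=25)

```text
time_s: 4.47
tcp_pos: [0.6211, 0.3434, 0.123]
ee_rot: [179.8, -0.0, 99.6]
contact_force: [-0.9, 1.1, -0.6]
opening: 0.707
gripper_force: 0.0
```

Call:
drive_tool(series="0 0 11 0;0 0 0 0")

```text
time_s: 4.63
tcp_pos: [0.6187, 0.3432, 0.108]
ee_rot: [-179.7, 0.1, 99.7]
contact_force: [-0.4, -0.5, -0.9]
opening: 0.704
gripper_force: 0.0
```

```bash
python3 - <<'E'
from h import *
pose();snap("wrist","w4")
E
```

```text
t 4.63 tcp [618.7 343.2 108. ] rpy [-1.797e+02  1.000e-01  9.970e+01] F [-0.4 -0.5 -0.9] op 60.1 gf 0.0
```

View pics/w4.png

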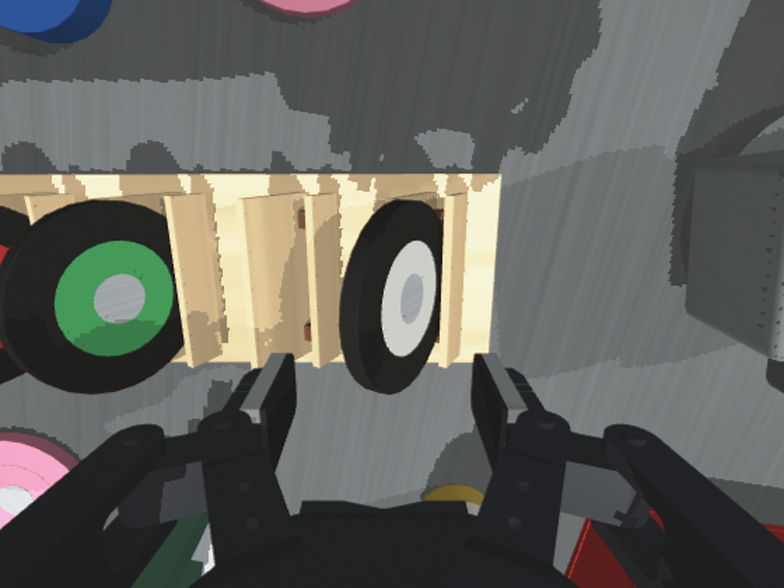

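```bash
python3 - <<'E'
from h import *
W=load("w3");V=load("w4");S=eyes.calibration("scene");D=lambda p:np.array(p)/1.4
u=np.array([.9857,.1685]);v=np.array([-.1685,.9857])
for n,ob in [("white",[(W,D((529,88))),(V,D((412,298)))]),("white3",[(W,D((529,88))),(V,D((412,298))),(S,D((521,271)))]),("green",[(W,D((354,118))),(V,D((120,299)))])]:
    X,e=tri(ob);print(n,np.round(X*1000,1),round(e*1000,1),"u,v",np.round([X[:2]@u*1000,X[:2]@v*1000],1))
t=status.observe()["tcp_pos"][:2]*1000;print("tcp uv",t@u,t@v)
for p,z in [((391,393),.06),((407,201),.06),((440,255),.06),((455,195),.02),((450,367),.02),((463,195),.02),((495,175),.01),((499,362),.01)]:
  X=atz(V,D(p),z)*1000;print(p,np.round([X[:2]@u,X[:2]@v,X[2]],1))
E
```

```text
white [633.6 347.6  52.8] 0.7 u,v [683.2 235.9]
white3 [632.5 348.1  57.6] 1.4 u,v [682.1 236.6]
green [485.  323.3  56.4] 0.0 u,v [532.5 236.9]
tcp uv 668.7325192504351 234.61793968947745
(391, 393) [671.7 185.   60. ]
(407, 201) [678.9 286.8  60. ]
(440, 255) [695.4 260.8  60. ]
(455, 195) [707.5 286.   20. ]
(450, 367) [709.1 180.3  20. ]
(463, 195) [712. 286.  20.]
(495, 175) [731.4 296.4  10. ]
(499, 362) [742.3 178.9  10. ]
```

Call:
drive_tool(series="1.7 0 12 0;0 0 12 0;0 0 10 0;0 0 0 0;0 6 0 0;0 6 0 0;0 6 0 0;0 6 0 0;0 0 0 0")

```text
time_s: 5.43
tcp_pos: [0.6435, 0.3512, 0.077]
ee_rot: [180.0, -0.0, 99.8]
contact_force: [-0.1, 0.1, 0.5]
opening: 0.703
gripper_force: 0.0
```

Call:
drive_tool(series="0 4 0 0;0 4 0 0;0 0 0 0;0 0 0 0", grip=30)

```text
time_s: 5.77
tcp_pos: [0.6507, 0.3526, 0.0769]
ee_rot: [-180.0, 0.0, 99.8]
contact_force: [0.5, -0.8, -1.4]
opening: 0.352
gripper_force: 0.0
```

Call:
drive_tool(series="0 0 0 0;0 0 0 0;0 0 0 0;0 0 0 0", grip=4)

```text
time_s: 6.1
tcp_pos: [0.6505, 0.3526, 0.0771]
ee_rot: [180.0, -0.0, 99.8]
contact_force: [0.2, 0.4, -0.4]
opening: 0.047
gripper_force: 0.0
```

```bash
python3 - <<'E'
from h import *
pose();snap("wrist","w5")
E
```

```text
t 6.1 tcp [650.5 352.6  77.1] rpy [180.   -0.   99.8] F [ 0.2  0.4 -0.4] op 4.0 gf 0.0
```

View pics/w5.png

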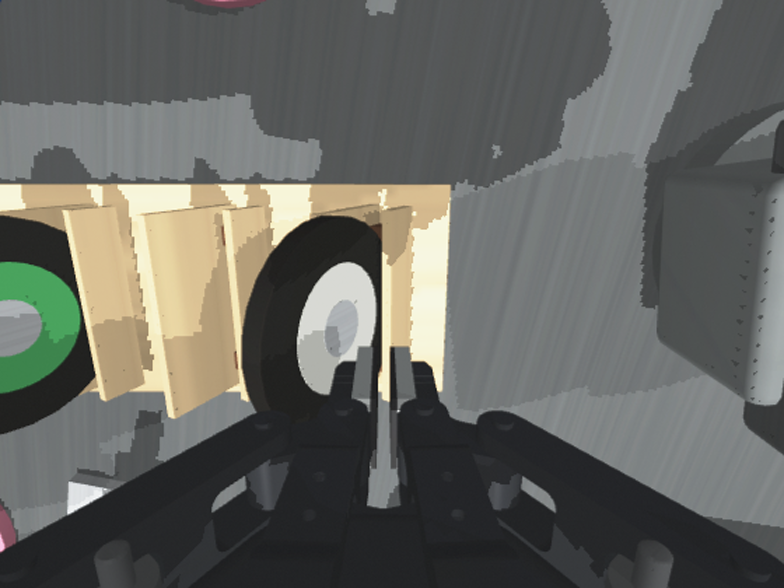

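```bash
python3 - <<'E'
from h import *
V=load("w5");W4=load("w4")
print("hub prev->",proj(V,np.array([.6332,.3478,.055]))*1.4, "want 342,328")
u=np.array([.9857,.1685,0]);v=np.array([-.1685,.9857,0])
C=np.array([.6332,.3478,.055])-.005*(.866*u+np.array([0,0,.5]))
n=.866*u+[0,0,.5];w=-.5*u+[0,0,.866]
for nm,W in (("w5",V),("w4",W4)):
  im=cv2.resize(W["im"],(784,588))
  for s,col in ((.005,(0,0,255)),(-.005,(0,255,0))):
    for a in np.linspace(0,2*np.pi,80):
      p=proj(W,C+s*n+.05*(np.cos(a)*v+np.sin(a)*w))*1.4;cv2.circle(im,tuple(int(q) for q in p),1,col,-1)
  cv2.imwrite(f"pics/{nm}o.png",im[150:550,150:600])
cv2.imwrite("pics/ov.png",np.hstack([cv2.imread("pics/w4o.png")[:, :390],cv2.imread("pics/w5o.png")[:, :390]]))
T,im=snap("scene","s5")
# crop
p=proj(T,C);x,y=p.astype(int);cv2.imwrite("pics/s5c.png",cv2.resize(im[y-70:y+40,x-80:x+60],None,fx=5,fy=5,interpolation=cv2.INTER_CUBIC))
E
```

```text
hub prev-> [343.13731903 329.40544558] want 342,328
```

View pics/ov.png

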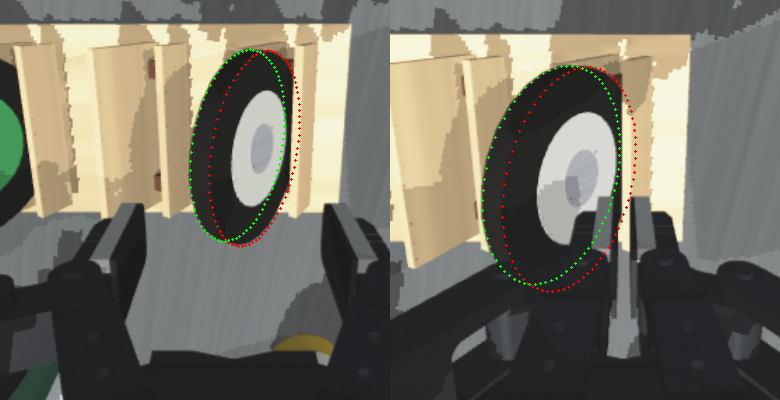

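View pics/s5c.png

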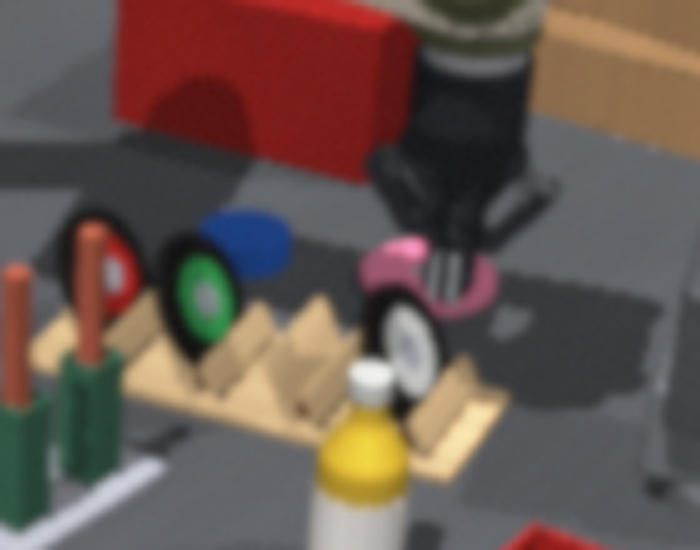

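```bash
python3 - <<'E'
from h import *
pose()
t=status.observe()["tcp_pos"]
for n in("w5","s5"):
  W=load(n)
  for dz in (0,.02,.04): print(n,dz,proj(W,t+[0,0,dz])*1.4)
S=load("s5")
u=np.array([.9857,.1685,0]);C=np.array([.6332,.3478,.055])-.005*(.866*u+np.array([0,0,.5]))
p=proj(S,C).astype(int);print("crop origin",p-[80,70])
for X,nm in((t,"tcp"),(C+.05*(-.5*u+[0,0,.866]),"disc top"),(C,"C")): print(nm,(proj(S,X)-(p-[80,70]))*5)
E
```

```text
t 6.2 tcp [650.6 352.6  77.1] rpy [180.   -0.   99.8] F [-0.2  0.5 -0.1] op 4.0 gf 0.0
w5 0 [382.87965045 345.81056454]
w5 0.02 [382.9165633  368.58732574]
w5 0.04 [382.96340845 397.4927279 ]
s5 0 [529.47235511 265.82071778]
s5 0.02 [530.31407621 258.47140093]
s5 0.04 [531.16732841 251.02140265]
crop origin [290 124]
tcp [440.97269682 329.35970636]
disc top [374.98374946 289.22592782]
C [404.70991659 354.15976853]
```

```bash
python3 - <<'E'
from h import *
W=load("w4");u=np.array([.9857,.1685,0]);v=np.array([-.1685,.9857,0]);t=np.array([.6187,.3432,.108])
for dz in (0,.005,.01,.015,.02): print(dz,proj(W,t-.03*u+.011*v+[0,0,dz])*1.4,proj(W,t-.03*u-.011*v+[0,0,dz])*1.4)
u=u;C=np.array([.6332,.3478,.055])-.005*(.866*u+np.array([0,0,.5]))
for s in (-.005,.005): print("rim top",proj(W,C+s*(.866*u+[0,0,.5])+.05*(-.5*u+[0,0,.866]))*1.4)
im=W["im"];cv2.imwrite("pics/w4c.png",cv2.resize(im[200:330,160:380],None,fx=3.5,fy=3.5,interpolation=cv2.INTER_CUBIC))
E
```

```text
0 [307.16405924 320.20219768] [309.84942912 370.38564183]
0.005 [304.99994857 324.82802217] [307.83349332 376.1884763 ]
0.01 [302.71258335 329.71730542] [305.70690931 382.30980967]
0.015 [300.29112519 334.89321466] [303.46031033 388.77660393]
0.02 [297.72342659 340.38171543] [301.0832417  395.61895268]
rim top [340.14394092 327.35906257]
rim top [359.47374728 331.77207751]
```

View pics/w4c.png

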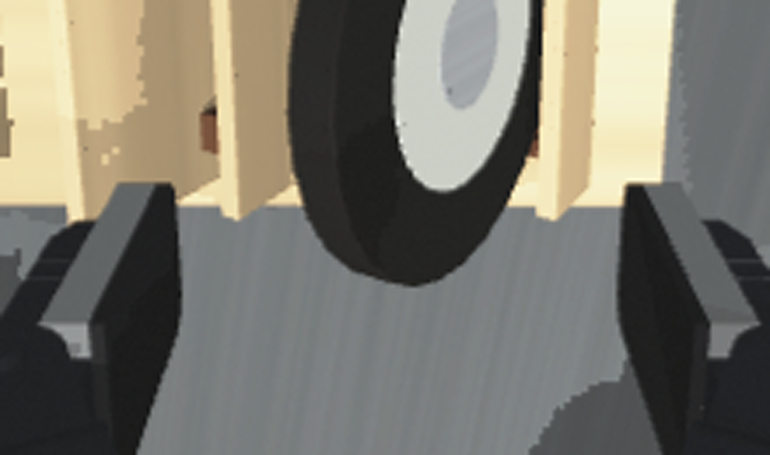

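Call:
drive_tool(series="0 0 -15 0;0 0 -15 0;0 0 0 0")

```text
time_s: 6.45
tcp_pos: [0.6518, 0.353, 0.1104]
ee_rot: [179.7, -0.0, 99.8]
contact_force: [-0.1, -1.3, 1.7]
opening: 0.046
gripper_force: 0.0
```

Call:
drive_tool(series="0 0 0 0;0 0 0 0;-1.6 -12 0 0;0 -10 0 0;0 -10 0 0;0 0 0 0;0 0 20 0;0 0 20 0;0 0 17 0;0 0 0 0", grip=60)

```text
time_s: 7.28
tcp_pos: [0.6176, 0.3447, 0.0451]
ee_rot: [-179.6, 0.1, 99.8]
contact_force: [-1.0, 0.5, -0.6]
opening: 0.711
gripper_force: 0.0
```

Call:
drive_tool(series="0 6 0 0;0 6 0 0;0 6 0 0;0 6 0 0;0 0 0 0;0 0 0 0")

```text
time_s: 7.78
tcp_pos: [0.6432, 0.3497, 0.0503]
ee_rot: [180.0, -0.0, 99.8]
contact_force: [-1.8, -0.1, 0.3]
opening: 0.704
gripper_force: 0.4
```

Call:
drive_tool(series="0 4 0 0;0 4 0 0;0 0 0 0;0 0 0 0", grip=30)

```text
time_s: 8.12
tcp_pos: [0.6454, 0.3506, 0.0526]
ee_rot: [-179.2, 0.1, 99.9]
contact_force: [-41.3, -13.7, 28.9]
opening: 0.48
gripper_force: 21.5
```

Call:
drive_tool(series="0 0 0 0;0 0 0 0;0 0 0 0;0 0 0 0", grip=4)

```text
time_s: 8.45
tcp_pos: [0.6451, 0.3506, 0.0528]
ee_rot: [-179.1, 0.1, 99.9]
contact_force: [-40.9, -13.6, 29.0]
opening: 0.474
gripper_force: 21.6
```

Call:
drive_tool(series="0 -5 0 0;0 -7 0 0;0 -7 0 0;0 -7 0 0;0 -7 0 0;0 -7 0 0;0 0 0 0;0 0 0 0", grip=60)

```text
time_s: 9.12
tcp_pos: [0.6116, 0.3443, 0.0504]
ee_rot: [180.0, -0.0, 99.8]
contact_force: [0.7, -0.5, 0.0]
opening: 0.704
gripper_force: 0.0
```

```bash
python3 - <<'E'
from h import *
pose();c,im=snap("wrist","w6")
cv2.imwrite("pics/w6c.png",im[100:330,130:420])
S,im=snap("scene","s6")
cv2.imwrite("pics/w6c.png",np.hstack([cv2.resize(load("w6")["im"][110:330,130:430],(400,293)),cv2.resize(im[130:230,280:420],(400,293))]))
E
```

```text
t 9.12 tcp [611.6 344.3  50.4] rpy [180.   -0.   99.8] F [ 0.7 -0.5  0. ] op 60.1 gf 0.0
```

View pics/w6c.png

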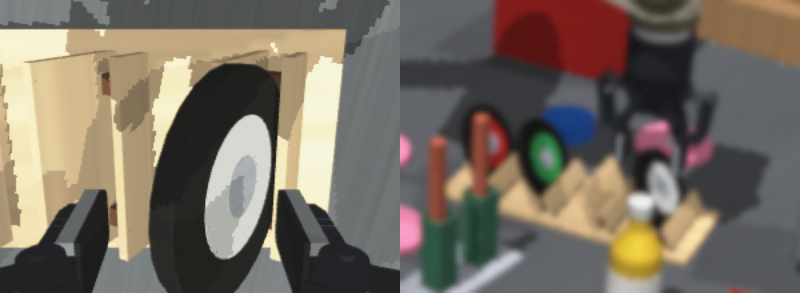

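Call:
drive_tool(series="0 0 0 0;0 0 0 0;0 0 0 0;0 0 0 0;0 0 0 0", grip=4, force=22)

```text
time_s: 9.63
tcp_pos: [0.6125, 0.3444, 0.0509]
ee_rot: [179.8, -0.0, 99.8]
contact_force: [3.3, 0.1, 2.0]
opening: 0.236
gripper_force: 20.0
```

Call:
drive_tool(series="0 -1.5 -3 0;0 -1.5 -3 0;0 -1.5 -3 0;0 -1.5 -3 0;0 -1.5 -3 0;0 -1.5 -3 0;0 -1.5 -3 0;0 0 0 0")

```text
time_s: 10.3
tcp_pos: [0.6019, 0.3425, 0.0717]
ee_rot: [179.8, -0.0, 99.8]
contact_force: [3.5, 1.2, 1.9]
opening: 0.231
gripper_force: 20.4
```

Call:
drive_tool(series="0 0 -4 0;0 0 -4 0;0 0 -4 0;0 0 -4 0;0 0 -4 0;0 0 -4 0;0 0 -4 0;0 0 -4 0;0 0 -4 0;0 0 -4 0")

```text
time_s: 11.13
tcp_pos: [0.6002, 0.3424, 0.1109]
ee_rot: [-179.9, 0.0, 99.8]
contact_force: [0.1, -0.1, -2.7]
opening: 0.115
gripper_force: 22.6
```

Call:
drive_tool(series="0 0 -6 0;0 0 -6 0;0 0 -6 0;0 0 -6 0;0 0 -6 0;0 0 -6 0;0 0 0 0;0 0 0 0")

```text
time_s: 11.8
tcp_pos: [0.6012, 0.3425, 0.1474]
ee_rot: [180.0, -0.0, 99.8]
contact_force: [-0.6, 0.7, -1.3]
opening: 0.111
gripper_force: 22.6
```

Call:
drive_tool(series="0 0 -31 0.08;0 0 -31 0.08;0 0 -31 0;0 0 -31 0;-37.9 -1 0 0;-37.9 -1 0 0;-37.9 -1 0 0;-37.9 -1 0 0;-37.9 -1 0 0;-37.9 -1 0 0")

```text
time_s: 12.63
tcp_pos: [0.5971, 0.1132, 0.2706]
ee_rot: [-180.0, -0.0, 90.6]
contact_force: [1.3, 0.2, -1.7]
opening: 0.11
gripper_force: 22.6
```

Call:
drive_tool(series="-37.9 -1 0 0;-37.9 -1 0 0;-37.9 -1 0 0;-37.9 -1 0 0;-37.9 -1 0 0;-37.9 -1 0 0;-37.9 -1 0 0;-37.9 -1 0 0;-37.9 -1 0 0;-37.9 -1 0 0")

```text
time_s: 13.47
tcp_pos: [0.5913, -0.2659, 0.2706]
ee_rot: [-180.0, -0.0, 90.6]
contact_force: [1.5, 0.0, -2.5]
opening: 0.111
gripper_force: 22.6
```

Call:
drive_tool(series="-37.9 -1 20 0;0 0 30 0;0 0 30 0;0 0 30 0;0 0 0 0;0 0 0 0")

```text
time_s: 13.97
tcp_pos: [0.5908, -0.3006, 0.1609]
ee_rot: [-179.9, -0.1, 90.6]
contact_force: [0.0, -0.1, -1.3]
opening: 0.116
gripper_force: 22.6
```

```bash
python3 - <<'E'
from h import *
pose();c,im=snap("wrist","w7");S,im=snap("scene","s7");T,im2=snap("top","t7")
t=status.observe()["tcp_pos"];p=proj(S,t).astype(int);q=proj(T,t).astype(int);print(p,q)
a=cv2.resize(load("w7")["im"][100:330,130:430],(400,307));b=cv2.resize(im[p[1]-60:p[1]+60,p[0]-80:p[0]+76],(400,307))
cv2.imwrite("pics/w7c.png",np.hstack([a,b]))
E
```

```text
t 13.97 tcp [ 590.8 -300.6  160.9] rpy [-1.799e+02 -1.000e-01  9.060e+01] F [ 0.  -0.1 -1.3] op 9.9 gf 22.6
[223 257] [388 176]
```

View pics/w7c.png

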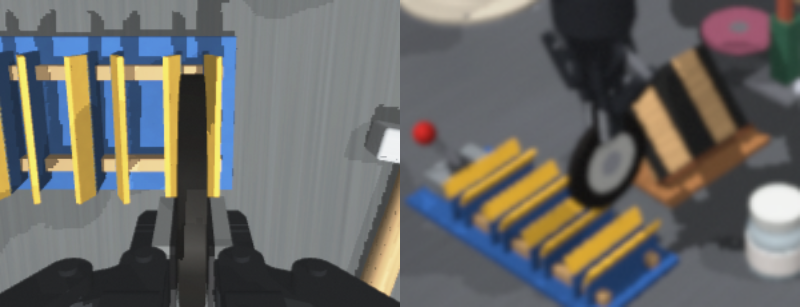

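```bash
python3 - <<'E'
from h import *
c=load("w7");hsv=cv2.cvtColor(c["im"],cv2.COLOR_BGR2HSV)
m=cv2.inRange(hsv,(20,140,90),(32,255,255))
n,l,s,ce=cv2.connectedComponentsWithStats(m)
for i in range(1,n):
    if s[i,4]>150 and s[i,0]<330:
        ys,xs=np.where(l==i);r=[]
        for y in (ys.min()+3,(ys.min()+ys.max())//2): r+=[np.round(atz(c,(f(xs[ys==y])+g,y),.057)[:2]*1000,1) for f,g in((np.min,-.5),(np.max,.5))]
        print(s[i],*r)
S=load("s7")
t=np.array([.5908,-.3006,.1609])
for dz in (0,-.005,-.01,-.015): print(dz,proj(S,t+[.005,0,dz]))
print("disc centre on wrist at bottom z", proj(c,t+[0,.03,-.05]))
# fit ellipse label in scene
im=S["im"];hs=cv2.cvtColor(im,cv2.COLOR_BGR2HSV);x,y=223,259
m=cv2.inRange(hs[y-25:y+30,x-30:x+30],(0,0,110),(179,60,255));ys,xs=np.where(m);print("label centroid",xs.mean()+x-30,ys.mean()+y-25,len(xs),xs.min()+x-30,xs.max()+x-30,ys.min()+y-25,ys.max()+y-25)
E
```

```text
[  31  141   43  112 2330] [ 387.3 -255.7] [ 406.5 -255.5] [ 387.6 -300.6] [ 406.9 -300.4]
[ 69 141  25 111 298] [ 419.  -255.4] [ 425.7 -255.3] [ 423.5 -300.2] [ 426.1 -300.1]
[ 105  141   33  112 2011] [ 449. -255.] [ 464.9 -254.9] [ 448.9 -299.9] [ 465.5 -299.7]
[143 141  17 112 222] [ 480.7 -254.7] [ 485.8 -254.7] [ 481.2 -299.6] [ 482.1 -299.5]
[ 178  141   24  112 1627] [ 510.8 -254.4] [ 524.1 -254.3] [ 510.9 -299.2] [ 524.1 -299.1]
[213 141  14 112 821] [ 539.1 -254.1] [ 544.1 -254. ] [ 539.8 -298.9] [ 547.7 -298.8]
[ 252  141   14  107 1038] [ 571.7 -253.7] [ 582.5 -253.6] [ 573.  -296.8] [ 581.7 -296.7]
[283 141  12 107 850] [ 597.5 -253.5] [ 606.7 -253.4] [ 600.  -296.5] [ 606.1 -296.4]
0 [225.28068607 258.96389094]
-0.005 [225.42915934 260.58012132]
-0.01 [225.57695103 262.18893235]
-0.015 [225.72406584 263.79037498]
disc centre on wrist at bottom z [274.29207505 177.01686364]
label centroid 211.32761087267525 251.3247496423462 699 193 245 234 286
```

Call:
drive_tool(series="0 -1 12 0;0 0 12 0;0 0 12 0;0 0 9 0;0 0 6 0;0 0 4 0;0 0 4 0;0 0 0 0")

```text
time_s: 14.78
tcp_pos: [0.5901, -0.3009, 0.1021]
ee_rot: [-180.0, -0.0, 90.6]
contact_force: [0.9, -0.7, -2.1]
opening: 0.109
gripper_force: 22.5
```

Call:
drive_tool(series="0 0 4 0;0 0 4 0;0 0 4 0;0 0 0 0;0 0 0 0")

```text
time_s: 15.2
tcp_pos: [0.5901, -0.3009, 0.0903]
ee_rot: [-180.0, -0.0, 90.6]
contact_force: [-0.6, 0.6, -2.1]
opening: 0.111
gripper_force: 22.5
```

Call:
drive_tool(series="0 0 4 0;0 0 4 0;0 0 4 0;0 0 0 0;0 0 0 0")

```text
time_s: 15.62
tcp_pos: [0.5901, -0.3009, 0.0782]
ee_rot: [-180.0, -0.0, 90.6]
contact_force: [0.4, 0.1, -2.1]
opening: 0.112
gripper_force: 22.5
```

Bottom is inside the mouth; continue with fine steps.

Call:
drive_tool(series="0 0 2 0;0 0 2 0;0 0 0 0;0 0 0 0")

```text
time_s: 15.95
tcp_pos: [0.5902, -0.301, 0.0745]
ee_rot: [-180.0, -0.0, 90.6]
contact_force: [-0.2, 0.2, -1.8]
opening: 0.111
gripper_force: 22.6
```

Call:
drive_tool(series="0 0 2 0;0 0 2 0;0 0 0 0;0 0 0 0")

```text
time_s: 16.28
tcp_pos: [0.5901, -0.3009, 0.0703]
ee_rot: [-180.0, -0.0, 90.6]
contact_force: [-0.1, 0.5, -1.8]
opening: 0.11
gripper_force: 22.6
```

Call:
drive_tool(series="0 0 1.5 0;0 0 1.5 0;0 0 0 0;0 0 0 0")

```text
time_s: 16.62
tcp_pos: [0.5902, -0.3012, 0.0676]
ee_rot: [180.0, 0.0, 90.6]
contact_force: [-0.6, -1.1, -2.3]
opening: 0.114
gripper_force: 22.6
```

Call:
drive_tool(series="0 0 1 0;0 0 1 0;0 0 0 0")

```text
time_s: 16.87
tcp_pos: [0.5906, -0.3016, 0.0668]
ee_rot: [179.9, 0.1, 90.6]
contact_force: [-2.6, -1.5, 7.2]
opening: 0.11
gripper_force: 23.7
```

Call:
drive_tool(series="0 0 1 0;0 0 1 0;0 0 0 0")

```text
time_s: 17.12
tcp_pos: [0.5911, -0.3023, 0.0661]
ee_rot: [179.8, 0.2, 90.6]
contact_force: [-1.5, -2.2, 12.3]
opening: 0.109
gripper_force: 24.8
```

Call:
drive_tool(series="0 0 1 0;0 0 0 0")

```text
time_s: 17.28
tcp_pos: [0.5913, -0.3028, 0.0658]
ee_rot: [179.8, 0.3, 90.6]
contact_force: [-1.6, -3.6, 15.1]
opening: 0.112
gripper_force: 25.3
```

Call:
drive_tool(series="0 0 1 0;0 0 0 0")

```text
time_s: 17.45
tcp_pos: [0.5915, -0.3032, 0.0654]
ee_rot: [179.7, 0.3, 90.6]
contact_force: [-2.6, -3.4, 18.1]
opening: 0.113
gripper_force: 26.1
```

Call:
drive_tool(series="0 0 -2 0;0 0 -2 0;0 0 0 0")

```text
time_s: 17.7
tcp_pos: [0.5906, -0.3019, 0.0667]
ee_rot: [179.9, 0.1, 90.6]
contact_force: [-0.9, -4.3, 5.8]
opening: 0.108
gripper_force: 23.9
```

Call:
drive_tool(series="0 0 0 0;0 0 0 0;0 0 0 0;0 0 -8 0;0 0 -15 0;0 0 -20 0;0 0 -20 0;0 0 -20 0;0 0 0 0", grip=26)

```text
time_s: 18.45
tcp_pos: [0.5916, -0.3017, 0.1534]
ee_rot: [179.7, 0.2, 90.6]
contact_force: [0.2, 0.1, 0.9]
opening: 0.305
gripper_force: 0.0
```

```bash
python3 - <<'E'
from h import *
pose();c,im=snap("wrist","w8");S,im=snap("scene","s8")
a=cv2.resize(load("w8")["im"][100:330,130:430],(400,307));p=proj(S,[.59,-.3,.06]).astype(int)
b=cv2.resize(im[p[1]-60:p[1]+60,p[0]-80:p[0]+76],(400,307))
cv2.imwrite("pics/w8c.png",np.hstack([a,b]))
E
```

```text
t 18.45 tcp [ 591.6 -301.7  153.4] rpy [179.7   0.2  90.6] F [0.2 0.1 0.9] op 26.0 gf 0.0
```

View pics/w8c.png

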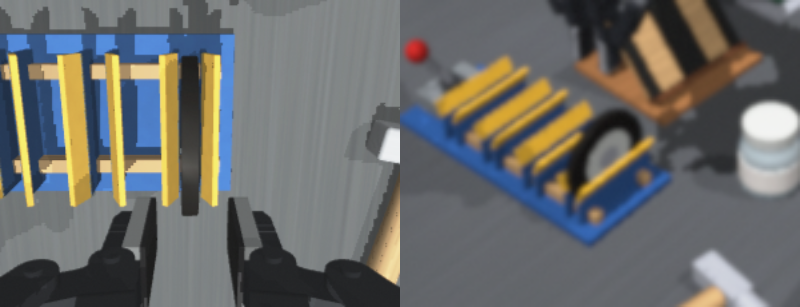

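Call:
drive_tool(series="0 0 -33 0;0 0 -34 0;38.9 -7.5 0 0;38.9 -7.5 0 0;38.9 -7.5 0 0;38.9 -7.5 0 0;38.9 -7.5 0 0;38.9 -7.5 0 0;38.9 -7.5 0 0;38.9 -7.5 0 0", grip=60)

```text
time_s: 19.38
tcp_pos: [0.5255, 0.0114, 0.2144]
ee_rot: [-179.9, -0.0, 90.6]
contact_force: [0.7, -0.1, -0.2]
opening: 0.705
gripper_force: 0.0
```

Call:
drive_tool(series="38.9 -7.5 0 0;38.9 -7.5 0 0;38.9 -7.5 0 0;38.9 -7.5 0 0;38.9 -7.5 0 0;38.9 -7.5 0 0;38.9 -7.5 0 0;38.9 -7.5 0 0;0 0 0 -0.08;0 0 0 -0.08")

```text
time_s: 20.22
tcp_pos: [0.4619, 0.3219, 0.214]
ee_rot: [-179.8, 0.0, 100.2]
contact_force: [1.2, -0.4, -0.4]
opening: 0.702
gripper_force: 0.0
```

Call:
drive_tool(series="0 0 35 0;0 0 35 0;0 0 25 0;0 0 0 0;0 0 0 0")

```text
time_s: 20.63
tcp_pos: [0.4627, 0.3198, 0.1197]
ee_rot: [-179.8, 0.0, 99.8]
contact_force: [1.1, 0.3, 1.2]
opening: 0.706
gripper_force: 0.0
```

```bash
cat >>h.py <<'E'
U=np.array([.9857,.1685]);V_=np.array([-.1685,.9857])
def hubs(tag):
    c=load(tag);hs=cv2.cvtColor(c["im"],cv2.COLOR_BGR2HSV);o={}
    for n,lo,hi in(("red",(0,150,60),(8,255,255)),("green",(45,100,40),(85,255,255))):
        m=cv2.inRange(hs,lo,hi);k,l,s,ce=cv2.connectedComponentsWithStats(m)
        for i in range(1,k):
            if s[i,4]>150:
                x,y,w,h=s[i,:4];o.setdefault(n,[]).append((x+w/2,y+h/2,w,h))
    return c,o
E
python3 - <<'E'
from h import *
pose();t=status.observe()["tcp_pos"][:2]*1000;print("uv",t@U,t@V_)
snap("wrist","w9");c,o=hubs("w9");c3,o3=hubs("w3");print(o,o3)
for k in o:
    for p in o[k]:
        X=atz(c,p[:2],.055)*1000;print(k,np.round(p),"uv",X[:2]@U,X[:2]@V_)
E
```

```text
t 20.63 tcp [462.7 319.8 119.7] rpy [-179.8    0.    99.8] F [1.1 0.3 1.2] op 60.3 gf 0.0
uv 509.9894300396773 237.26771867206952
{'red': [(np.float64(201.0), np.float64(212.5), np.int32(56), np.int32(79))], 'green': [(np.float64(301.5), np.float64(212.5), np.int32(35), np.int32(79))]} {'red': [(np.float64(191.5), np.float64(95.5), np.int32(37), np.int32(51)), (np.float64(503.5), np.float64(260.0), np.int32(113), np.int32(168))], 'green': [(np.float64(252.0), np.float64(84.5), np.int32(30), np.int32(53))]}
red [201. 212.  56.  79.] uv 454.8621212345316 236.7061229227753
green [302. 212.  35.  79.] uv 531.122362511299 236.8454805010253
```

Call:
drive_tool(series="0 0 25 0;0 0 25 0;0 0 19 0;0 0 0 0;0 0 0 0")

```text
time_s: 21.1
tcp_pos: [0.4641, 0.3204, 0.053]
ee_rot: [179.9, -0.0, 99.8]
contact_force: [-0.1, 0.2, 1.6]
opening: 0.7
gripper_force: 0.0
```

Call:
drive_tool(series="0 0 0 0;0 0 0 0;0 0 0 0;0 0 0 0;0 0 0 0", grip=4)

```text
time_s: 21.52
tcp_pos: [0.4646, 0.3205, 0.0531]
ee_rot: [179.8, -0.0, 99.8]
contact_force: [0.4, -0.4, 6.0]
opening: 0.212
gripper_force: 19.8
```

Call:
drive_tool(series="0 -1.5 -3 0;0 -1.5 -3 0;0 -1.5 -3 0;0 -1.5 -3 0;0 -1.5 -3 0;0 -1.5 -3 0;0 -1.5 -3 0;0 0 0 0")

```text
time_s: 22.18
tcp_pos: [0.453, 0.3184, 0.0733]
ee_rot: [180.0, -0.0, 99.8]
contact_force: [2.8, -0.2, 2.4]
opening: 0.22
gripper_force: 21.1
```

Call:
drive_tool(series="0 0 -4 0;0 0 -4 0;0 0 -4 0;0 0 -4 0;0 0 -4 0;0 0 -4 0;0 0 -4 0;0 0 -4 0;0 0 -4 0;0 0 -4 0")

```text
time_s: 23.02
tcp_pos: [0.4522, 0.3181, 0.1125]
ee_rot: [-179.9, 0.0, 99.8]
contact_force: [-0.1, -0.2, -2.6]
opening: 0.112
gripper_force: 24.8
```

Call:
drive_tool(series="0 0 -6 0;0 0 -6 0;0 0 -6 0;0 0 -6 0;0 0 -6 0;0 0 -6 0;0 0 0 0;0 0 0 0")

```text
time_s: 23.68
tcp_pos: [0.4531, 0.3183, 0.1488]
ee_rot: [180.0, -0.0, 99.8]
contact_force: [0.9, 0.0, -1.9]
opening: 0.109
gripper_force: 24.8
```

Call:
drive_tool(series="0 0 -33 0.08;0 0 -33 0.08;0 0 -33 0;0 0 -32 0;-38.8 4.2 0 0;-38.8 4.2 0 0;-38.8 4.2 0 0;-38.8 4.2 0 0;-38.8 4.2 0 0;-38.8 4.2 0 0")

```text
time_s: 24.52
tcp_pos: [0.4804, 0.084, 0.2793]
ee_rot: [-180.0, -0.0, 90.6]
contact_force: [0.6, -0.2, -1.6]
opening: 0.113
gripper_force: 24.8
```

Call:
drive_tool(series="-38.8 4.2 0 0;-38.8 4.2 0 0;-38.8 4.2 0 0;-38.8 4.2 0 0;-38.8 4.2 0 0;-38.8 4.2 0 0;-38.8 4.2 0 0;-38.8 4.2 0 0;-38.8 4.2 0 0;-38.8 4.2 0 0")

```text
time_s: 25.35
tcp_pos: [0.5268, -0.3036, 0.279]
ee_rot: [-180.0, -0.0, 90.6]
contact_force: [0.2, -0.2, -0.7]
opening: 0.111
gripper_force: 24.8
```

Call:
drive_tool(series="0 0 30 0;0 0 30 0;0 0 30 0;0 0 30 0;0 0 0 0;0 0 0 0")

```text
time_s: 25.85
tcp_pos: [0.5267, -0.3015, 0.159]
ee_rot: [-179.9, -0.1, 90.6]
contact_force: [-0.2, 0.3, -0.5]
opening: 0.111
gripper_force: 24.8
```

```bash
cat >>h.py <<'E'
def lips(tag):
    c=load(tag);m=cv2.inRange(cv2.cvtColor(c["im"],cv2.COLOR_BGR2HSV),(20,140,90),(32,255,255))
    n,l,s,ce=cv2.connectedComponentsWithStats(m);r=[]
    for i in range(1,n):
        if s[i,4]>100 and s[i,3]>40:
            ys,xs=np.where(l==i);y=ys.min()+6;k=ys==y
            r.append((atz(c,(xs[k].min()-.5,y),.057)[0]*1000,atz(c,(xs[k].max()+.5,y),.057)[0]*1000,atz(c,(xs[k].mean(),ys.min()),.057)[1]*1000,atz(c,(xs[k].mean(),ys.max()),.057)[1]*1000))
    return np.round(sorted(r),1)
E
python3 - <<'E'
from h import *
pose();snap("wrist","w10");print(lips("w10"))
E
```

```text
t 25.85 tcp [ 526.7 -301.5  159. ] rpy [-1.799e+02 -1.000e-01  9.060e+01] F [-0.2  0.3 -0.5] op 9.5 gf 24.8
[[ 388.9  403.  -253.1 -353.2]
 [ 450.4  462.  -252.4 -353.4]
 [ 476.9  481.1 -252.2 -352.2]
 [ 512.6  520.1 -251.8 -346.8]
 [ 535.9  543.4 -252.4 -346.5]
 [ 571.6  579.1 -252.  -352. ]]
```

Call:
drive_tool(series="0 1.3 12 0;0 0 12 0;0 0 12 0;0 0 12 0;0 0 10 0;0 0 8 0;0 0 6 0;0 0 5 0;0 0 5 0;0 0 0 0")

```text
time_s: 26.73
tcp_pos: [0.5281, -0.3016, 0.0768]
ee_rot: [-180.0, -0.0, 90.6]
contact_force: [-0.3, -0.3, -1.6]
opening: 0.11
gripper_force: 24.7
```

Call:
drive_tool(series="0 0 2 0;0 0 2 0;0 0 0 0;0 0 0 0")

```text
time_s: 27.07
tcp_pos: [0.5284, -0.3018, 0.0737]
ee_rot: [180.0, 0.0, 90.6]
contact_force: [1.8, 0.4, -1.2]
opening: 0.112
gripper_force: 24.8
```

Call:
drive_tool(series="0 0 1 0;0 0 1 0;0 0 0 0;0 0 0 0")

```text
time_s: 27.4
tcp_pos: [0.5283, -0.3017, 0.0715]
ee_rot: [180.0, -0.0, 90.6]
contact_force: [0.1, -0.0, -1.6]
opening: 0.108
gripper_force: 24.8
```

Call:
drive_tool(series="0 0 1 0;0 0 1 0;0 0 0 0;0 0 0 0")

```text
time_s: 27.73
tcp_pos: [0.5284, -0.3017, 0.0695]
ee_rot: [-180.0, 0.0, 90.6]
contact_force: [0.5, 0.2, -1.8]
opening: 0.11
gripper_force: 24.8
```

Call:
drive_tool(series="0 0 1 0;0 0 1 0;0 0 0 0;0 0 0 0")

```text
time_s: 28.07
tcp_pos: [0.5288, -0.3022, 0.0682]
ee_rot: [179.9, 0.1, 90.6]
contact_force: [0.0, -1.0, 4.2]
opening: 0.109
gripper_force: 25.6
```

Call:
drive_tool(series="0 0 1 0;0 0 0 0;0 0 0 0")

```text
time_s: 28.32
tcp_pos: [0.529, -0.3023, 0.068]
ee_rot: [179.9, 0.1, 90.6]
contact_force: [-1.2, 0.6, 9.9]
opening: 0.108
gripper_force: 26.4
```

Call:
drive_tool(series="0 0 1 0;0 0 0 0;0 0 0 0")

```text
time_s: 28.57
tcp_pos: [0.5292, -0.3024, 0.0678]
ee_rot: [179.9, 0.1, 90.6]
contact_force: [-1.9, 1.6, 16.5]
opening: 0.108
gripper_force: 27.2
```

Call:
drive_tool(series="0 0 -2 0;0 0 0 0")

```text
time_s: 28.73
tcp_pos: [0.5287, -0.3022, 0.0684]
ee_rot: [179.9, 0.1, 90.6]
contact_force: [-1.1, -1.3, 8.0]
opening: 0.109
gripper_force: 26.0
```

Call:
drive_tool(series="0 0 0 0;0 0 0 0;0 0 0 0;0 0 -8 0;0 0 -22 0;0 0 -30 0;0 0 -30 0;0 0 -30 0;0 0 -30 0;38.1 -8.3 0 0", grip=26)

```text
time_s: 29.57
tcp_pos: [0.5219, -0.2692, 0.2241]
ee_rot: [179.5, 0.5, 90.4]
contact_force: [0.8, 0.4, 0.3]
opening: 0.307
gripper_force: 0.0
```

Call:
drive_tool(series="38.1 -8.3 0 0;38.1 -8.3 0 0;38.1 -8.3 0 0;38.1 -8.3 0 0;38.1 -8.3 0 0;38.1 -8.3 0 0;38.1 -8.3 0 0;38.1 -8.3 0 0;38.1 -8.3 0 0;38.1 -8.3 0 0", grip=60)

```text
time_s: 30.4
tcp_pos: [0.4315, 0.1181, 0.2181]
ee_rot: [180.0, -0.0, 90.6]
contact_force: [1.5, -0.1, 0.4]
opening: 0.701
gripper_force: 0.0
```

Call:
drive_tool(series="38.1 -8.3 0 0;38.1 -8.3 0 0;38.1 -8.3 0 0;38.1 -8.3 0 0;38.1 -8.3 0 -0.08;0 0 0 -0.08;0 0 35 0;0 0 35 0;0 0 25 0;0 0 0 0")

```text
time_s: 31.23
tcp_pos: [0.3864, 0.3053, 0.1186]
ee_rot: [-179.5, 0.1, 99.8]
contact_force: [-0.8, -0.9, -1.1]
opening: 0.702
gripper_force: 0.0
```

```bash
python3 - <<'E'
from h import *
pose();t=status.observe()["tcp_pos"][:2]*1000;print("uv",t@U,t@V_)
snap("wrist","w11");c,o=hubs("w11")
for k in o:
    for p in o[k]:
        X=atz(c,p[:2],.055)*1000;print(k,np.round(p),"uv",X[:2]@U,X[:2]@V_)
E
```

```text
t 31.23 tcp [386.4 305.3 118.6] rpy [-1.795e+02  1.000e-01  9.980e+01] F [-0.8 -0.9 -1.1] op 60.0 gf 0.0
uv 432.28930876285443 235.8480949591327
red [306. 212.  35.  79.] uv 455.9664376702374 236.50829149410492
```

Call:
drive_tool(series="0.6 2 25 0;0 0 25 0;0 0 17 0;0 0 0 0;0 0 0 0")

```text
time_s: 31.7
tcp_pos: [0.3916, 0.3077, 0.0573]
ee_rot: [179.9, -0.0, 99.8]
contact_force: [0.3, -0.1, 0.3]
opening: 0.703
gripper_force: 0.0
```

Call:
drive_tool(series="0 0 0 0;0 0 0 0;0 0 0 0;0 0 0 0;0 0 0 0", grip=4)

```text
time_s: 32.12
tcp_pos: [0.3916, 0.3077, 0.0568]
ee_rot: [179.8, -0.0, 99.8]
contact_force: [-1.4, -1.0, 7.5]
opening: 0.199
gripper_force: 20.1
```

Call:
drive_tool(series="0 -1.5 -3 0;0 -1.5 -3 0;0 -1.5 -3 0;0 -1.5 -3 0;0 -1.5 -3 0;0 -1.5 -3 0;0 -1.5 -3 0;0 0 0 0")

```text
time_s: 32.78
tcp_pos: [0.3803, 0.3056, 0.0772]
ee_rot: [180.0, -0.0, 99.8]
contact_force: [2.2, 0.6, 1.7]
opening: 0.191
gripper_force: 19.8
```

Call:
drive_tool(series="0 0 -4 0;0 0 -4 0;0 0 -4 0;0 0 -4 0;0 0 -4 0;0 0 -4 0;0 0 -4 0;0 0 -4 0;0 0 -4 0;0 0 -4 0")

```text
time_s: 33.62
tcp_pos: [0.3797, 0.3053, 0.1167]
ee_rot: [-179.9, 0.0, 99.8]
contact_force: [-0.2, -0.3, -1.8]
opening: 0.105
gripper_force: 30.3
```

Call:
drive_tool(series="0 0 -6 0;0 0 -6 0;0 0 -6 0;0 0 -6 0;0 0 -6 0;0 0 -6 0;0 0 0 0;0 0 0 0")

```text
time_s: 34.28
tcp_pos: [0.3804, 0.3055, 0.1528]
ee_rot: [180.0, -0.0, 99.8]
contact_force: [-0.7, -0.4, -2.6]
opening: 0.105
gripper_force: 30.4
```

Call:
drive_tool(series="0 0 -32 0.08;0 0 -32 0.08;0 0 -32 0;0 0 -31 0;-38 4.9 0 0;-38 4.9 0 0;-38 4.9 0 0;-38 4.9 0 0;-38 4.9 0 0;-38 4.9 0 0", force=20)

```text
time_s: 35.12
tcp_pos: [0.4119, 0.0761, 0.2793]
ee_rot: [-180.0, -0.0, 90.6]
contact_force: [0.5, 0.6, -1.0]
opening: 0.104
gripper_force: 30.3
```

Call:
drive_tool(series="-38 4.9 0 0;-38 4.9 0 0;-38 4.9 0 0;-38 4.9 0 0;-38 4.9 0 0;-38 4.9 0 0;-38 4.9 0 0;-38 4.9 0 0;-38 4.9 0 0;-38 4.9 0 0")

```text
time_s: 35.95
tcp_pos: [0.4652, -0.3035, 0.279]
ee_rot: [-180.0, -0.0, 90.6]
contact_force: [-0.1, -0.0, -2.2]
opening: 0.105
gripper_force: 30.3
```

Call:
drive_tool(series="0 0 30 0;0 0 30 0;0 0 30 0;0 0 30 0;0 0 0 0;0 0 0 0")

```text
time_s: 36.45
tcp_pos: [0.4651, -0.3013, 0.1591]
ee_rot: [-179.9, -0.1, 90.6]
contact_force: [0.3, -0.4, -1.7]
opening: 0.107
gripper_force: 30.3
```

```bash
python3 - <<'E'
from h import *
pose();snap("wrist","w12");print(lips("w12"))
E
```

```text
t 36.45 tcp [ 465.1 -301.3  159.1] rpy [-1.799e+02 -1.000e-01  9.060e+01] F [ 0.3 -0.4 -1.7] op 9.1 gf 30.3
[[ 388.8  399.6 -253.1 -353.3]
 [ 415.4  419.5 -252.8 -353. ]
 [ 451.1  458.6 -252.4 -346.6]
 [ 473.5  481.8 -252.2 -346.3]
 [ 513.4  516.7 -251.8 -351.9]]
```

Call:
drive_tool(series="0 1.2 12 0;0 0 12 0;0 0 12 0;0 0 12 0;0 0 10 0;0 0 8 0;0 0 6 0;0 0 5 0;0 0 0 0;0 0 0 0")

```text
time_s: 37.33
tcp_pos: [0.4668, -0.3017, 0.0828]
ee_rot: [180.0, 0.0, 90.6]
contact_force: [0.3, -0.8, -1.8]
opening: 0.113
gripper_force: 30.3
```

Call:
drive_tool(series="0 0 2 0;0 0 2 0;0 0 1 0;0 0 0 0;0 0 0 0")

```text
time_s: 37.75
tcp_pos: [0.4667, -0.3016, 0.0776]
ee_rot: [180.0, 0.0, 90.6]
contact_force: [0.2, -0.4, -1.9]
opening: 0.106
gripper_force: 30.4
```

Call:
drive_tool(series="0 0 1 0;0 0 1 0;0 0 0 0;0 0 0 0")

```text
time_s: 38.08
tcp_pos: [0.4666, -0.3016, 0.0755]
ee_rot: [-180.0, -0.0, 90.6]
contact_force: [0.3, -0.5, -1.0]
opening: 0.109
gripper_force: 30.4
```

Call:
drive_tool(series="0 0 1 0;0 0 1 0;0 0 0 0;0 0 0 0")

```text
time_s: 38.42
tcp_pos: [0.4666, -0.3015, 0.0735]
ee_rot: [-180.0, -0.0, 90.6]
contact_force: [-0.0, -0.3, -1.1]
opening: 0.109
gripper_force: 30.4
```

Call:
drive_tool(series="0 0 1 0;0 0 1 0;0 0 0 0;0 0 0 0")

```text
time_s: 38.75
tcp_pos: [0.4667, -0.3018, 0.0716]
ee_rot: [180.0, 0.0, 90.6]
contact_force: [0.8, -0.4, -0.9]
opening: 0.108
gripper_force: 30.4
```

Call:
drive_tool(series="0 0 1 0;0 0 0 0;0 0 0 0")

```text
time_s: 39.0
tcp_pos: [0.4669, -0.302, 0.0711]
ee_rot: [180.0, 0.1, 90.6]
contact_force: [0.7, -2.4, 3.5]
opening: 0.106
gripper_force: 31.1
```

Call:
drive_tool(series="0 0 1 0;0 0 0 0;0 0 0 0")

```text
time_s: 39.25
tcp_pos: [0.4671, -0.3023, 0.0707]
ee_rot: [179.9, 0.1, 90.6]
contact_force: [-1.6, -1.7, 9.8]
opening: 0.109
gripper_force: 31.7
```

Call:
drive_tool(series="0 0 -2 0;0 0 0 0")

```text
time_s: 39.42
tcp_pos: [0.4667, -0.3015, 0.0717]
ee_rot: [180.0, -0.0, 90.6]
contact_force: [-0.7, -1.2, 2.8]
opening: 0.104
gripper_force: 30.9
```

Call:
drive_tool(series="0 0 0 0;0 0 0 0;0 0 0 0;0 0 -8 0;0 0 -22 0;0 0 -30 0;0 0 -30 0;0 0 -20 0;0 0 0 0;0 0 0 0", grip=26)

```text
time_s: 40.25
tcp_pos: [0.4669, -0.3017, 0.1826]
ee_rot: [179.9, 0.1, 90.6]
contact_force: [-0.5, 0.2, -0.3]
opening: 0.304
gripper_force: 0.0
```

```bash
python3 - <<'E'
from h import *
pose();c,im=snap("wrist","w13")
# ball in wrist/top
for n in("w13",):
    hs=cv2.cvtColor(im,cv2.COLOR_BGR2HSV);m=cv2.inRange(hs,(0,180,90),(6,255,255))|cv2.inRange(hs,(174,180,90),(179,255,255))
    k,l,s,ce=cv2.connectedComponentsWithStats(m);print([(s[i].tolist(),np.round(ce[i]).tolist()) for i in range(1,k) if s[i,4]>20])
T,it=snap("top","t13");S,is_=snap("scene","s13")
for W,i0 in((T,it),(S,is_)):
    p=proj(W,[.354,-.345,.104]);x,y=p.astype(int)
    hs=cv2.cvtColor(i0[y-15:y+16,x-15:x+16],cv2.COLOR_BGR2HSV);m=cv2.inRange(hs,(0,150,80),(8,255,255))|cv2.inRange(hs,(172,150,80),(179,255,255))
    ys,xs=np.where(m);print(p,xs.mean()+x-15 if len(xs) else None,ys.mean()+y-15 if len(xs) else None,len(xs))
# disc evidence: dark profile of slots 1..3 at disc top z~.11
w=load("w13")
for sx in(466.4,528.2,590): print(sx,[int(v) for v in cv2.cvtColor(im,cv2.COLOR_BGR2GRAY)[tuple(proj(w,[sx/1000,-.27,.105]).astype(int)[::-1])].ravel()],proj(w,[sx/1000,-.27,.105]))
b=[im]
cv2.imwrite("pics/c13.png",np.hstack([cv2.resize(im[90:330,130:430],(400,320)),cv2.resize(is_[190:320,110:272],(400,320))]))
E
```

```text
t 40.25 tcp [ 466.9 -301.7  182.6] rpy [1.799e+02 1.000e-01 9.060e+01] F [-0.5  0.2 -0.3] op 26.0 gf 0.0
[([123, 237, 30, 29, 572], [138.0, 252.0])]
[394.9398527  258.74700141] 395.1794871794872 259.05128205128204 39
[152.27637411 248.49277818] 151.76923076923077 248.5 52
466.4 [44] [273.27346566 167.43052057]
528.2 [43] [353.60171544 168.23796048]
590 [45] [433.70712866 169.04316049]
```

Call:
drive_tool(series="-21.2 -28.5 0 0;-21.2 -28.5 0 0;-21.2 -28.5 0 0;-21.2 -28.5 0 0;0 0 30 0;0 0 30 0;0 0 30 0;0 0 20 0;0 0 0 0;0 0 0 0", grip=0)

```text
time_s: 41.23
tcp_pos: [0.3533, -0.3871, 0.0709]
ee_rot: [-179.9, -0.1, 90.6]
contact_force: [0.8, 0.5, 0.2]
opening: -0.0
gripper_force: 0.0
```

Call:
drive_tool(series="8 0 0 0;8 0 0 0;8 0 0 0;8 0 0 0;8 0 0 0;8 0 0 0;0 0 0 0")

```text
time_s: 41.82
tcp_pos: [0.3531, -0.3379, 0.0717]
ee_rot: [-180.0, -0.1, 90.7]
contact_force: [-0.2, 0.8, 1.2]
opening: 0.001
gripper_force: 0.0
```

Call:
drive_tool(series="8 0 0 0;8 0 0 0;8 0 0 0;8 0 0 0;0 0 0 0")

```text
time_s: 42.23
tcp_pos: [0.3526, -0.3059, 0.0714]
ee_rot: [-180.0, -0.1, 90.7]
contact_force: [-0.3, 0.4, 0.0]
opening: -0.0
gripper_force: 0.0
```

Call:
drive_tool(series="6 0 0 0;6 0 0 0;6 0 0 0;6 0 0 0;0 0 0 0")

```text
time_s: 42.65
tcp_pos: [0.3529, -0.2905, 0.0723]
ee_rot: [179.9, 1.0, 90.7]
contact_force: [-6.0, -38.1, -22.9]
opening: 0.002
gripper_force: 19.1
```

```bash
cat >>h.py <<'E'
def ball(tag=None):
    ob=[]
    for n in("top","scene"):
        W,im=snap(n,"b_"+n);x,y=proj(W,[.354,-.3,.105]).astype(int);r=28
        hs=cv2.cvtColor(im[y-r:y+r,x-r:x+r],cv2.COLOR_BGR2HSV);m=cv2.inRange(hs,(0,150,70),(8,255,255))|cv2.inRange(hs,(172,150,70),(179,255,255))
        k,l,s,ce=cv2.connectedComponentsWithStats(m)
        L=[(int(s[i,4]),np.round(ce[i]+[x-r,y-r],1)) for i in range(1,k) if s[i,4]>8];print(n,L)
        if L: ob.append((W,max(L,key=lambda q:q[0])[1]))
    if len(ob)==2:
        X,e=tri(ob);print("ball",np.round(X*1000,1),round(e*1000,1))
E
python3 -c "
from h import *
pose();ball()"
```

```text
t 42.65 tcp [ 352.9 -290.5   72.3] rpy [179.9   1.   90.7] F [ -6.  -38.1 -22.9] op 0.2 gf 19.1
top []
scene [(37, array([174.4, 235.4])), (18, array([190.6, 265.4]))]
```

Call:
drive_tool(series="-8 0 0 0;-10 0 0 0;-10 0 0 0;0 0 0 0")

```text
time_s: 43.08
tcp_pos: [0.3528, -0.3129, 0.0716]
ee_rot: [180.0, 0.0, 90.6]
contact_force: [0.3, 0.0, -0.7]
opening: -0.003
gripper_force: 0.0
```

```bash
python3 -c "
from h import *
pose();ball()
W=load('b_scene')
for p in((174.4,235.4),(151.8,248.5)):
    o,d=ray(W,p);print(np.round((o+d*(.354-o[0])/d[0])*1000,1))
im=W['im'];cv2.imwrite('pics/b1.png',cv2.resize(im[190:310,110:270],(640,480)))
"
```

```text
t 43.08 tcp [ 352.8 -312.9   71.6] rpy [180.    0.   90.6] F [ 0.3  0.  -0.7] op -0.3 gf 0.0
top []
scene [(42, array([173.9, 235.7])), (17, array([190.6, 265.4]))]
[ 354.  -267.3  104.4]
[ 354.  -346.4  104.8]
```

Call:
drive_tool(series="0 0 -38 0;0 0 -38 0;0 0 -38 0;0 0 -38 0;0 0 -38 0;0 0 -38 0;31.4 16.3 0 0;31.4 16.3 0 0;31.4 16.3 0 0;31.4 16.3 0 0", grip=70)

```text
time_s: 44.02
tcp_pos: [0.4168, -0.1832, 0.2996]
ee_rot: [-180.0, -0.0, 90.6]
contact_force: [0.9, -0.4, 0.0]
opening: 0.821
gripper_force: 0.0
```

Call:
drive_tool(series="31.4 16.3 0 0;31.4 16.3 0 0;31.4 16.3 0 0;31.4 16.3 0 0;0 0 0 0;0 0 0 0;0 0 0 0")

```text
time_s: 44.6
tcp_pos: [0.48, -0.059, 0.2994]
ee_rot: [-180.0, 0.0, 90.7]
contact_force: [-0.1, -0.4, 0.9]
opening: 0.818
gripper_force: 0.0
```

```bash
python3 -c "
from h import *
pose();snap('wrist','r1')"
```

```text
t 44.6 tcp [480.  -59.  299.4] rpy [-180.     0.    90.7] F [-0.1 -0.4  0.9] op 69.9 gf 0.0
```

Call:
drive_tool(series="30 20 0 0;30 20 0 0;30 20 0 0;0 0 0 0;0 0 0 0;0 0 0 0")

```text
time_s: 45.15
tcp_pos: [0.5391, 0.0304, 0.2995]
ee_rot: [-180.0, 0.0, 90.6]
contact_force: [-0.2, -0.5, 0.1]
opening: 0.821
gripper_force: 0.0
```

```bash
python3 - <<'E'
from h import *
pose();snap('wrist','r2')
for t in("w2","r1","r2"):
    c=load(t);hs=cv2.cvtColor(c["im"],cv2.COLOR_BGR2HSV);m=cv2.inRange(hs,(0,0,0),(179,255,48))
    k,l,s,ce=cv2.connectedComponentsWithStats(m)
    for i in range(1,k):
        if 60<s[i,4]<6000 and 0<s[i,1] and s[i,1]+s[i,3]<419 and 150<s[i,0]<380:
            ct=cv2.findContours((l==i).astype(np.uint8),0,2)[0][0];q=cv2.approxPolyDP(ct,4,True)[:,0]
            print(t,s[i,4],q.tolist())
a=load("r1")["im"];b=load("r2")["im"];f=lambda i:cv2.resize(i[20:320,120:450],(400,364),interpolation=cv2.INTER_CUBIC)
cv2.imwrite("pics/rr.png",np.hstack([f(a),f(b)]))
E
```

```text
t 45.15 tcp [539.1  30.4 299.5] rpy [-180.     0.    90.6] F [-0.2 -0.5  0.1] op 70.1 gf 0.0
w2 558 [[321, 228], [273, 246], [271, 255], [319, 236]]
w2 1198 [[317, 259], [270, 283], [268, 307], [315, 280]]
w2 512 [[312, 302], [267, 331], [266, 340], [309, 311]]
r1 473 [[318, 148], [265, 150], [263, 160], [284, 159], [287, 154], [282, 151], [287, 149], [293, 156], [316, 156]]
r1 1155 [[314, 185], [261, 194], [261, 223], [310, 208]]
r1 494 [[308, 233], [257, 252], [256, 261], [276, 255], [278, 246], [285, 245], [285, 251], [307, 241]]
r1 85 [[376, 266], [382, 276], [390, 276]]
r1 236 [[262, 297], [260, 332], [265, 336]]
r2 480 [[274, 208], [214, 224], [223, 232], [227, 226], [237, 228], [238, 219], [246, 217], [246, 223], [250, 218], [252, 223], [273, 217]]
r2 1092 [[271, 241], [215, 262], [215, 286], [218, 275], [224, 280], [221, 286], [240, 277], [236, 279], [239, 272], [233, 271], [238, 268], [233, 268], [237, 256], [246, 263], [243, 266], [252, 267], [243, 269], [242, 276], [270, 263]]
r2 87 [[375, 266], [382, 276], [390, 276]]
r2 509 [[268, 286], [213, 313], [213, 321], [233, 313], [234, 305], [242, 302], [243, 307], [264, 295]]
```

```bash
python3 - <<'E'
from h import *
w,a,b=load("w2"),load("r1"),load("r2")
Q={"L":([(321,228),(273,246),(271,255),(319,236)],[(318,148),(265,150),(263,160),(316,156)],[(274,208),(214,224),(214,232),(273,217)]),
"M":([(317,259),(270,283),(268,307),(315,280)],[(314,185),(261,194),(261,222),(310,208)],[(271,241),(215,262),(215,286),(270,263)]),
"R":([(312,302),(267,331),(266,340),(309,311)],[(308,233),(257,252),(256,261),(307,241)],[(268,286),(213,313),(213,321),(264,295)])}
P={}
for k in Q:
    for j in range(4):
        X,e=tri([(c,Q[k][i][j]) for i,c in enumerate((w,a,b))]);P[k,j]=X*1000;print(k,"lLuUuLlR"[2*j:2*j+2],np.round(X*1000,1),round(e*1000,1))
up=np.mean([P[k,1]+P[k,2]-P[k,0]-P[k,3] for k in Q],axis=0)/2;print("slope vec",up,np.linalg.norm(up),np.degrees(np.arctan2(up[2],np.hypot(*up[:2]))),"heading",np.degrees(np.arctan2(up[1],up[0])))
lat=np.mean([P["L",j]-P["R",j] for j in range(4)],axis=0);print("lat",lat,np.degrees(np.arctan2(-lat[0],lat[1])))
print("mid lower",np.mean([P[k,j] for k in Q for j in(0,3)],axis=0),"mid upper",np.mean([P[k,j] for k in Q for j in(1,2)],axis=0))
# sticks: reddish tops in r2/w2
for t in("r1","r2"):
    c=load(t);hs=cv2.cvtColor(c["im"],cv2.COLOR_BGR2HSV);m=cv2.inRange(hs,(3,90,50),(11,255,255));m[:, :200]=0
    k,l,s,ce=cv2.connectedComponentsWithStats(m);print(t,[(s[i].tolist(),np.round(ce[i]).tolist()) for i in range(1,k) if s[i,4]>60])
    print(proj(c,[.508,.151,.187]),proj(c,[.504,.082,.187]))
E
```

```text
L lL [541.  -34.2  17.6] 1.2
L uU [469.  -27.7 102. ] 1.3
L uL [467.  -39.7  99.7] 0.6
L lR [538.5 -45.6  21.9] 0.4
M lL [537.5 -87.   15.5] 1.4
M uU [465.4 -81.   97.2] 0.3
M uL [ 464.  -116.    97.6] 1.6
M lR [ 534.8 -121.8   18.2] 0.9
R lL [ 532.1 -159.8   21.4] 0.3
R uU [ 460.4 -155.6   97.6] 0.9
R uL [ 459.5 -167.4   99.7] 0.5
R lR [ 526.9 -164.8   39. ] 2.3
slope vec [-70.91646886   4.27369053  76.70463323] 104.55147414357687 47.19362388584898 heading 176.55131378762783
lat [  9.15975478 125.09539409  -4.12106764] -4.1878469646084255
mid lower [ 535.13234512 -102.17547491   22.25751941] mid upper [464.21587626 -97.90178438  98.96215264]
r1 [([290, 6, 27, 46, 740], [303.0, 29.0]), ([306, 147, 20, 95, 728], [316.0, 193.0])]
[316.17537511 -88.41860652] [306.64673717  20.23994768]
r2 [([228, 35, 29, 37, 677], [241.0, 53.0]), ([224, 120, 30, 25, 502], [238.0, 131.0]), ([267, 208, 15, 87, 581], [274.0, 251.0])]
[235.85165109  48.45269273] [233.16018433 137.11286816]
```

View pics/rr.png

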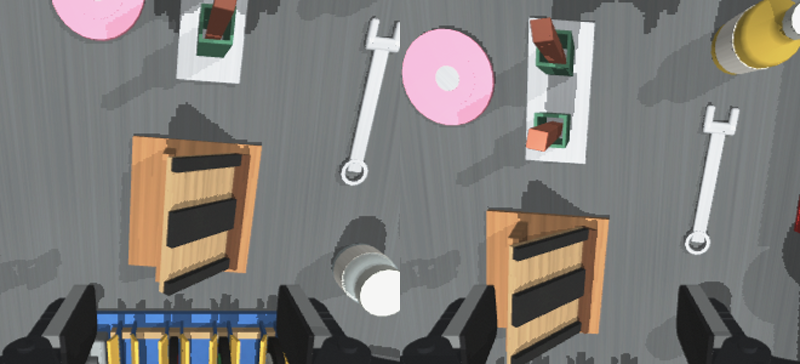

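Call:
drive_tool(series="33.3 -9.3 0 0;33.3 -9.3 0 0;33.3 -9.3 0 0.117;0 0 0 0.117;0 0 0 0.117;0 0 0 0.117;0 0 0 0.117;0 0 0 0.117;0 0 0 0.117;0 0 0 0.117")

```text
time_s: 46.03
tcp_pos: [0.5102, 0.1298, 0.2999]
ee_rot: [180.0, -0.0, 36.5]
contact_force: [0.3, 0.8, 0.2]
opening: 0.818
gripper_force: 0.0
```

Call:
drive_tool(series="0 0 0 0.117;0 0 0 0.117;0 0 0 0.117;0 0 0 0.117;0 0 0 0.117;0 0 0 0.117;0 0 0 0;0 0 0 0")

```text
time_s: 46.7
tcp_pos: [0.5103, 0.1302, 0.2998]
ee_rot: [180.0, -0.0, -3.1]
contact_force: [-0.7, 0.1, -0.5]
opening: 0.817
gripper_force: 0.0
```

```bash
python3 -c "
from h import *
pose();snap('wrist','k1')"
```

```text
t 46.7 tcp [510.3 130.2 299.8] rpy [180.   -0.   -3.1] F [-0.7  0.1 -0.5] op 69.8 gf 0.0
```

Call:
drive_tool(series="-25 25 0 0;-25 25 0 0;0 0 0 0;0 0 0 0;0 0 0 0")

```text
time_s: 47.17
tcp_pos: [0.4581, 0.084, 0.2999]
ee_rot: [-180.0, -0.1, -3.2]
contact_force: [-0.3, 0.8, 0.6]
opening: 0.82
gripper_force: 0.0
```

```bash
cat >>h.py <<'E'
def tops(t):
    c=load(t);hs=cv2.cvtColor(c["im"],cv2.COLOR_BGR2HSV);o=[]
    m=cv2.inRange(hs,(3,90,175),(14,255,255));k,l,s,ce=cv2.connectedComponentsWithStats(m)
    for i in range(1,k):
        if s[i,4]>80:
            r=cv2.minAreaRect(np.argwhere(l==i)[:,::-1].astype(np.float32));o.append((int(s[i,4]),tuple(np.round(r[0],1).tolist()),tuple(np.round(r[1],1).tolist()),round(r[2],1)))
    return c,o
E
python3 - <<'E'
from h import *
pose();snap('wrist','k2')
for t in("k1","k2"):
    c,o=tops(t);print(t,o);print(proj(c,[.508,.151,.187]),proj(c,[.504,.082,.187]))
    for q in o: print(np.round(atz(c,q[1],.187)*1000,1))
E
```

```text
t 47.17 tcp [458.1  84.  299.9] rpy [-1.8e+02 -1.0e-01 -3.2e+00] F [-0.3  0.8  0.6] op 70.1 gf 0.0
k1 [(1130, (441.5, 122.1), (115.0, 10.7), 0.5), (199, (249.1, 197.5), (14.3, 14.5), 78.7), (207, (326.8, 199.0), (14.5, 14.5), 11.3), (1373, (427.2, 206.4), (105.9, 25.1), 1.1)]
[252.2345364  198.14332597] [328.67745672 198.37188736]
[565.6 -13.5 187. ]
[508.8 153.8 187. ]
[503.5  83.7 187. ]
[491.5  -7.6 187. ]
k2 [(1187, (410.5, 83.5), (11.0, 119.0), 90.0), (249, (190.8, 141.8), (16.5, 15.3), 76.0), (250, (272.6, 143.3), (15.5, 16.0), 8.7), (2234, (410.3, 176.9), (132.1, 26.4), 3.6)]
[194.24234471 142.56921499] [274.57630156 142.75173953]
[545.5 -31.6 187. ]
[508.8 153.9 187. ]
[503.6  83.7 187. ]
[467.5 -36.5 187. ]
```

Call:
drive_tool(series="22.7 -1.1 0 0;22.7 -1.1 0 0;0 0 30 0;0 0 30 0;0 0 30 0;0 0 30 0;0 0 30 0;0 0 20 0;0 0 0 0;0 0 0 0", grip=40)

```text
time_s: 48.05
tcp_pos: [0.5034, 0.0842, 0.1293]
ee_rot: [-180.0, 0.1, -3.2]
contact_force: [0.6, -0.1, -0.3]
opening: 0.468
gripper_force: 0.0
```

Call:
drive_tool(series="0 0 0 0;0 0 0 0;0 0 0 0;0 0 0 0;0 0 0 0", grip=5, force=22)

```text
time_s: 48.47
tcp_pos: [0.5042, 0.0836, 0.1311]
ee_rot: [180.0, -0.2, -3.2]
contact_force: [-0.3, -0.5, 6.1]
opening: 0.16
gripper_force: 25.2
```

Call:
drive_tool(series="0 0 -5 0;0 0 -10 0;0 0 -15 0;0 0 -15 0;0 0 -15 0;0 0 -20 0;0 0 -20 0;0 0 -20 0;0 0 0 0;0 0 0 0")

```text
time_s: 49.3
tcp_pos: [0.5033, 0.0838, 0.2505]
ee_rot: [-180.0, -0.1, -3.2]
contact_force: [0.3, -0.7, -1.1]
opening: 0.162
gripper_force: 24.4
```

Call:
drive_tool(series="5.6 36.9 0 0;5.6 36.9 0 0;5.6 36.9 0 0;5.6 36.9 0 0;5.6 36.9 0 0;5.6 36.9 0 0;0 0 0 0;0 0 0 0")

```text
time_s: 49.97
tcp_pos: [0.5236, -0.1404, 0.2481]
ee_rot: [-179.9, 0.1, -3.4]
contact_force: [-1.1, 0.1, 0.6]
opening: 0.163
gripper_force: 22.0
```

```bash
python3 - <<'E'
from h import *
pose();snap('wrist','k3');t=status.observe()["tcp_pos"]
c,o=tops("k3");print(o)
for dz in(.045,.05,.055,.06,.065): print(dz,np.round(proj(c,t+[0,0,dz]),1))
S,im=snap("scene","s3")
# stick pixels in scene: reddish-brown near projection
for dz in(-.13,-.125,-.12,-.115): print(dz,np.round(proj(S,t+[0,0,dz]),1))
x,y=proj(S,t+[0,0,-.06]).astype(int)
hs=cv2.cvtColor(im[y-45:y+45,x-12:x+13],cv2.COLOR_BGR2HSV);m=cv2.inRange(hs,(2,110,60),(9,255,255))
k,l,s,ce=cv2.connectedComponentsWithStats(m);print([(s[i]+[x-12,y-45,0,0,0]).tolist() for i in range(1,k) if s[i,4]>15])
E
```

```text
t 49.97 tcp [ 523.6 -140.4  248.1] rpy [-1.799e+02  1.000e-01 -3.400e+00] F [-1.1  0.1  0.6] op 13.9 gf 22.0
[(115, (218.5, 249.0), (2.0, 51.0), 90.0), (393, (277.0, 303.5), (25.0, 24.0), 90.0)]
0.045 [273.4 287.9]
0.05 [273.4 294.4]
0.055 [273.4 301.3]
0.06 [273.3 308.8]
0.065 [273.3 317. ]
-0.13 [249.2 232.6]
-0.125 [249.2 231.1]
-0.12 [249.1 229.6]
-0.115 [249.  228.2]
[[244, 172, 9, 60, 300]]
```

Call:
drive_tool(series="0 -1.5 20 0;0 0 20 0;0 0 20 0;0 0 20 0;0 0 12 0;0 0 6 0;0 0 0 0;0 0 0 0")

```text
time_s: 50.73
tcp_pos: [0.5244, -0.137, 0.1521]
ee_rot: [180.0, -0.0, -3.2]
contact_force: [-0.4, 0.4, -0.3]
opening: 0.163
gripper_force: 21.5
```

Call:
drive_tool(series="0 0 2 0;0 0 2 0;0 0 0 0;0 0 0 0")

```text
time_s: 51.07
tcp_pos: [0.5247, -0.1378, 0.148]
ee_rot: [180.0, -0.1, -3.2]
contact_force: [1.8, 0.7, 0.9]
opening: 0.158
gripper_force: 21.8
```

Call:
drive_tool(series="0 0 1.5 0;0 0 1.5 0;0 0 0 0;0 0 0 0")

```text
time_s: 51.4
tcp_pos: [0.5247, -0.1379, 0.1451]
ee_rot: [180.0, -0.1, -3.2]
contact_force: [1.2, -0.4, 5.9]
opening: 0.161
gripper_force: 22.3
```

Call:
drive_tool(series="-5.4 0 1.4 0;-5.4 0 1.4 0;-5.4 0 1.4 0;-5.4 0 1.4 0;0 0 0 0;0 0 0 0")

```text
time_s: 51.9
tcp_pos: [0.5031, -0.1369, 0.1405]
ee_rot: [179.9, -0.1, -3.2]
contact_force: [-1.9, 0.2, 13.2]
opening: 0.16
gripper_force: 24.7
```

Call:
drive_tool(series="-4.8 0 1.5 0;-4.8 0 1.5 0;-4.8 0 1.5 0;-4.8 0 1.5 0;-4.8 0 1.5 0;0 0 0 0")

```text
time_s: 52.4
tcp_pos: [0.4782, -0.1353, 0.1319]
ee_rot: [180.0, -0.0, -3.2]
contact_force: [-1.0, -0.8, 6.7]
opening: 0.16
gripper_force: 24.6
```

```bash
cat >>h.py <<'E'
def stick(tag,py):
    # line of the stick in scene image cut with vertical plane through its groove (y~py mm): report elevation
    S,im=snap("scene",tag);t=status.observe()["tcp_pos"]
    B=np.array([.530,py/1000,.03]);Tp=t+[0,0,.03]
    a,b=proj(S,B),proj(S,Tp);x0,x1=int(min(a[0],b[0])-12),int(max(a[0],b[0])+12);y0,y1=int(min(a[1],b[1])-15),int(max(a[1],b[1])+10)
    hs=cv2.cvtColor(im[y0:y1,x0:x1],cv2.COLOR_BGR2HSV);m=cv2.inRange(hs,(2,130,60),(9,255,255))
    k,l,s,ce=cv2.connectedComponentsWithStats(m)
    i=1+np.argmax(s[1:,4]);ys,xs=np.where(l==i);vx,vy,cx,cy=cv2.fitLine(np.c_[xs,ys].astype(np.float32),2,0,.01,.01).ravel()
    L=[np.array([cx+x0,cy+y0])+q*np.array([vx,vy]) for q in((ys.min()-cy)/vy,(ys.max()-cy)/vy)]
    P=[]
    n=np.array([.061,.998,0])
    for p in L:
        o,d=ray(S,p);P.append((o+d*(n@(B-o))/(n@d))*1000)
    print("n",len(xs),"ends",np.round(P,0).tolist(),"elev",round(np.degrees(np.arctan2(abs(P[0][2]-P[1][2]),abs(P[0][0]-P[1][0]))),1),"len",round(np.linalg.norm(P[0]-P[1])))
E
python3 -c "
from h import *
pose();stick('st1',-139)"
```

```text
t 52.4 tcp [ 478.2 -135.3  131.9] rpy [180.   -0.   -3.2] F [-1.  -0.8  6.7] op 13.6 gf 24.6
n 332 ends [[478.0, -136.0, 193.0], [536.0, -139.0, 21.0]] elev 71.3 len 181
```

Call:
drive_tool(series="-4.5 0 2.3 0;-4.5 0 2.3 0;-4.5 0 2.3 0;-4.5 0 2.3 0;-4.5 0 2.3 0;0 0 0 0")

```text
time_s: 52.95
tcp_pos: [0.4556, -0.1339, 0.1198]
ee_rot: [180.0, 0.1, -3.2]
contact_force: [-0.0, -1.2, 3.9]
opening: 0.165
gripper_force: 24.2
```

Call:
drive_tool(series="-4.1 0 3.1 0;-4.1 0 3.1 0;-4.1 0 3.1 0;-4.1 0 3.1 0;0 0 0 0;0 0 0 0")

```text
time_s: 53.45
tcp_pos: [0.4395, -0.1329, 0.1075]
ee_rot: [-180.0, 0.1, -3.2]
contact_force: [-4.2, -0.9, 4.4]
opening: 0.161
gripper_force: 24.2
```

```bash
python3 -c "
from h import *
pose();stick('st2',-139)"
```

```text
t 53.45 tcp [ 439.5 -132.9  107.5] rpy [-1.8e+02  1.0e-01 -3.2e+00] F [-4.2 -0.9  4.4] op 13.7 gf 24.2
n 342 ends [[435.0, -133.0, 165.0], [539.0, -140.0, 22.0]] elev 54.2 len 176
```

Call:
drive_tool(series="-3.5 0 2.9 0;-3.5 0 2.9 0;0 0 0 0;0 0 0 0")

```text
time_s: 53.83
tcp_pos: [0.4329, -0.1325, 0.1017]
ee_rot: [-180.0, 0.0, -3.2]
contact_force: [-2.8, -0.4, 2.7]
opening: 0.158
gripper_force: 23.8
```

```bash
python3 -c "
from h import *
pose();stick('st3',-139)"
```

```text
t 53.83 tcp [ 432.9 -132.5  101.7] rpy [-180.     0.    -3.2] F [-2.8 -0.4  2.7] op 13.5 gf 23.8
n 341 ends [[427.0, -133.0, 161.0], [540.0, -140.0, 23.0]] elev 50.8 len 179
```

Call:
drive_tool(series="-1.2 0 1 0;-1.2 0 1 0;0 0 0 0;0 0 0 0")

```text
time_s: 54.22
tcp_pos: [0.431, -0.1326, 0.1]
ee_rot: [180.0, -0.1, -3.2]
contact_force: [-1.0, -0.4, 5.0]
opening: 0.159
gripper_force: 23.9
```

Call:
drive_tool(series="-1.2 0 1 0;0 0 0 0;0 0 0 0")

```text
time_s: 54.47
tcp_pos: [0.4304, -0.1326, 0.0995]
ee_rot: [180.0, -0.2, -3.2]
contact_force: [0.6, -0.3, 8.0]
opening: 0.157
gripper_force: 24.4
```

Call:
drive_tool(series="0.8 0 -0.8 0;0 0 0 0;0 0 0 0")

```text
time_s: 54.72
tcp_pos: [0.4305, -0.1324, 0.0996]
ee_rot: [180.0, -0.0, -3.2]
contact_force: [1.8, -0.5, 3.4]
opening: 0.161
gripper_force: 23.9
```

Call:
drive_tool(series="0 0 0 0;0 0 0 0;0 0 0 0;0 0 0 0", grip=32)

```text
time_s: 55.05
tcp_pos: [0.4299, -0.1322, 0.0993]
ee_rot: [-180.0, 0.0, -3.2]
contact_force: [-0.3, -0.0, 0.2]
opening: 0.375
gripper_force: 0.0
```

Call:
drive_tool(series="0 0 -10 0;0 0 -25 0;0 0 -35 0;0 0 -35 0;0 0 -35 0;0 0 -35 0;0 0 0 0;0 0 0 0")

```text
time_s: 55.72
tcp_pos: [0.4305, -0.1326, 0.2757]
ee_rot: [179.9, -0.1, -3.2]
contact_force: [0.3, -0.1, -0.5]
opening: 0.38
gripper_force: 0.0
```

```bash
python3 - <<'E'
from h import *
pose()
S,im=snap("scene","st4");T,it=snap("top","tt4")
def line(c,im,B,Tp,pad=12):
    a,b=proj(c,B),proj(c,Tp);x0,x1=int(min(a[0],b[0])-pad),int(max(a[0],b[0])+pad);y0,y1=int(min(a[1],b[1])-pad),int(max(a[1],b[1])+pad)
    m=cv2.inRange(cv2.cvtColor(im[y0:y1,x0:x1],cv2.COLOR_BGR2HSV),(2,130,60),(9,255,255));k,l,s,ce=cv2.connectedComponentsWithStats(m)
    if k<2: return None
    i=1+np.argmax(s[1:,4]);ys,xs=np.where(l==i);vx,vy,cx,cy=cv2.fitLine(np.c_[xs,ys].astype(np.float32),2,0,.01,.01).ravel()
    L=[np.array([cx+x0,cy+y0])+q*np.array([vx,vy]) for q in((ys.min()-cy)/vy,(ys.max()-cy)/vy)]
    n=np.array([.061,.998,0]);P=[]
    for p in L:
        o,d=ray(c,p);P.append((o+d*(n@(B-o))/(n@d))*1000)
    print(len(xs),np.round(P,0).tolist(),"mid",np.round(np.mean(P,0)),"elev",round(np.degrees(np.arctan2(abs(P[0][2]-P[1][2]),abs(P[0][0]-P[1][0]))),1),np.linalg.norm(P[0]-P[1]))
line(S,im,np.array([.532,-.139,.014]),np.array([.416,-.132,.152]))
for tag in("st3",): c=load(tag)
# holder sticks from top view: stL top
c=T;m=cv2.inRange(cv2.cvtColor(it,cv2.COLOR_BGR2HSV),(3,90,120),(14,255,255));x,y=proj(c,[.509,.154,.187]).astype(int)
mm=m[y-15:y+16,x-15:x+16];ys,xs=np.where(mm);print("stL top px",x,y,len(xs),xs.mean()+x-15 if len(xs) else 0,ys.mean()+y-15 if len(xs) else 0)
E
```

```text
t 55.72 tcp [ 430.5 -132.6  275.7] rpy [ 1.799e+02 -1.000e-01 -3.200e+00] F [ 0.3 -0.1 -0.5] op 32.4 gf 0.0
380 [[420.0, -132.0, 158.0], [543.0, -140.0, 24.0]] mid [ 481. -136.   91.] elev 47.6 181.7223922773821
stL top px 234 186 27 234.59259259259258 186.07407407407408
```

Call:
drive_tool(series="7.8 -36.3 0 0;7.8 -36.3 0 0;7.8 -36.3 0 0;7.8 -36.3 0 0;7.8 -36.3 0 0;7.8 -36.3 0 0;7.8 -36.3 0 0;7.8 -36.3 0 0;0 0 0 0;0 0 0 0", grip=40)

```text
time_s: 56.65
tcp_pos: [0.5083, 0.1554, 0.2726]
ee_rot: [180.0, 0.2, -3.1]
contact_force: [-0.3, -0.5, -0.2]
opening: 0.471
gripper_force: 0.0
```

```bash
python3 - <<'E'
from h import *
pose();snap('wrist','k4');c,o=tops("k4");print(o)
for q in o: print(np.round(atz(c,q[1],.187)*1000,1))
E
```

```text
t 56.65 tcp [508.3 155.4 272.6] rpy [180.    0.2  -3.1] F [-0.3 -0.5 -0.2] op 40.2 gf 0.0
[(1287, (471.5, 119.5), (123.0, 11.0), -0.0), (1111, (534.8, 183.2), (123.0, 10.7), 62.2), (262, (277.1, 201.9), (15.8, 16.5), 79.7), (1437, (453.5, 208.5), (27.0, 113.0), 90.0)]
[565.8   2.9 187. ]
[513.1 -54.1 187. ]
[508.6 153.8 187. ]
[495.1   8.9 187. ]
```

Call:
drive_tool(series="0.3 1.6 30 0;0 0 30 0;0 0 30 0;0 0 30 0;0 0 22 0;0 0 0 0;0 0 0 0")

```text
time_s: 57.28
tcp_pos: [0.5086, 0.1514, 0.1323]
ee_rot: [180.0, 0.1, -3.3]
contact_force: [-0.4, 0.8, 0.7]
opening: 0.468
gripper_force: 0.0
```

Call:
drive_tool(series="0 0 0 0;0 0 0 0;0 0 0 0;0 0 0 0;0 0 0 0", grip=5)

```text
time_s: 57.7
tcp_pos: [0.5099, 0.1524, 0.1343]
ee_rot: [-180.0, -0.2, -3.2]
contact_force: [-0.4, -0.5, 7.2]
opening: 0.175
gripper_force: 22.2
```

Call:
drive_tool(series="0 0 -5 0;0 0 -10 0;0 0 -15 0;0 0 -15 0;0 0 -15 0;0 0 -20 0;0 0 -20 0;0 0 -20 0;0 0 0 0;0 0 0 0")

```text
time_s: 58.53
tcp_pos: [0.5091, 0.1525, 0.2534]
ee_rot: [-180.0, -0.1, -3.2]
contact_force: [-0.6, 0.4, -1.8]
opening: 0.172
gripper_force: 21.7
```

Call:
drive_tool(series="5.3 35.8 0 0;5.3 35.8 0 0;5.3 35.8 0 0;5.3 35.8 0 0;5.3 35.8 0 0;5.3 35.8 0 0;0 0 0 0;0 0 0 0")

```text
time_s: 59.2
tcp_pos: [0.5281, -0.0651, 0.2511]
ee_rot: [-179.9, 0.1, -3.4]
contact_force: [-0.0, 0.7, -0.3]
opening: 0.157
gripper_force: 29.5
```

```bash
python3 - <<'E'
from h import *
pose();snap('wrist','k5');t=status.observe()["tcp_pos"]
c,o=tops("k5");print(o)
for dz in(.05,.055,.06): print(dz,np.round(proj(c,t+[0,0,dz]),1))
E
```

```text
t 59.2 tcp [528.1 -65.1 251.1] rpy [-1.799e+02  1.000e-01 -3.400e+00] F [-0.   0.7 -0.3] op 13.4 gf 29.5
[(82, (275.3, 140.1), (9.9, 70.7), 81.9), (1831, (346.2, 229.4), (145.8, 19.3), 83.2), (101, (318.5, 248.0), (3.0, 33.0), 88.3), (343, (276.0, 299.5), (23.0, 24.0), 90.0)]
0.05 [273.6 294.4]
0.055 [273.5 301.4]
0.06 [273.5 308.9]
```

Call:
drive_tool(series="0 -0.5 20 0;0 0 20 0;0 0 20 0;0 0 20 0;0 0 11 0;0 0 5 0;0 0 0 0;0 0 0 0")

```text
time_s: 59.92
tcp_pos: [0.5287, -0.0626, 0.1569]
ee_rot: [-180.0, 0.0, -3.2]
contact_force: [0.5, -0.1, -0.1]
opening: 0.155
gripper_force: 29.5
```

Call:
drive_tool(series="0 0 2 0;0 0 2 0;0 0 0 0;0 0 0 0")

```text
time_s: 60.25
tcp_pos: [0.5291, -0.0634, 0.153]
ee_rot: [180.0, -0.1, -3.2]
contact_force: [2.3, 0.3, 1.8]
opening: 0.155
gripper_force: 29.9
```

Call:
drive_tool(series="0 0 1.5 0;0 0 1.5 0;0 0 0 0;0 0 0 0")

```text
time_s: 60.58
tcp_pos: [0.5287, -0.0634, 0.1496]
ee_rot: [180.0, -0.0, -3.2]
contact_force: [2.0, -0.1, 3.5]
opening: 0.158
gripper_force: 30.1
```

Call:
drive_tool(series="-5.4 0 1.7 0;-5.4 0 1.7 0;-5.4 0 1.7 0;-5.4 0 1.7 0;0 0 0 0;0 0 0 0")

```text
time_s: 61.08
tcp_pos: [0.507, -0.0623, 0.1441]
ee_rot: [180.0, -0.1, -3.2]
contact_force: [-2.8, -0.2, 14.7]
opening: 0.155
gripper_force: 32.8
```

Call:
drive_tool(series="-4.8 0 1.5 0;-4.8 0 1.5 0;-4.8 0 1.5 0;-4.8 0 1.5 0;-4.8 0 1.5 0;0 0 0 0")

```text
time_s: 61.58
tcp_pos: [0.4821, -0.0607, 0.1355]
ee_rot: [180.0, 0.0, -3.2]
contact_force: [-2.1, -0.5, 8.8]
opening: 0.157
gripper_force: 33.3
```

```bash
python3 -c "
from h import *
pose();stick('st5',-64)"
```

```text
t 61.58 tcp [482.1 -60.7 135.5] rpy [180.    0.   -3.2] F [-2.1 -0.5  8.8] op 13.4 gf 33.3
n 278 ends [[479.0, -61.0, 190.0], [542.0, -65.0, 19.0]] elev 69.8 len 183
```

Call:
drive_tool(series="-4.5 0 2.3 0;-4.5 0 2.3 0;-4.5 0 2.3 0;-4.5 0 2.3 0;-4.5 0 2.3 0;0 0 0 0", force=20)

```text
time_s: 62.13
tcp_pos: [0.4592, -0.0593, 0.1234]
ee_rot: [-180.0, 0.1, -3.2]
contact_force: [-1.8, -0.5, 4.9]
opening: 0.151
gripper_force: 33.4
```

Call:
drive_tool(series="-4.1 0 3.1 0;-4.1 0 3.1 0;-4.1 0 3.1 0;-4.1 0 3.1 0;0 0 0 0;0 0 0 0")

```text
time_s: 62.63
tcp_pos: [0.4428, -0.0583, 0.1111]
ee_rot: [-180.0, 0.2, -3.2]
contact_force: [-5.2, 0.0, 6.1]
opening: 0.155
gripper_force: 33.8
```

Call:
drive_tool(series="-3.5 0 2.9 0;-3.5 0 2.9 0;0 0 0 0;0 0 0 0")

```text
time_s: 62.97
tcp_pos: [0.436, -0.0579, 0.1052]
ee_rot: [-180.0, 0.2, -3.2]
contact_force: [-2.9, -0.9, 5.8]
opening: 0.161
gripper_force: 33.5
```

```bash
python3 -c "
from h import *
pose();stick('st6',-64)"
```

```text
t 62.97 tcp [436.  -57.9 105.2] rpy [-180.     0.2   -3.2] F [-2.9 -0.9  5.8] op 13.7 gf 33.5
n 323 ends [[435.0, -58.0, 155.0], [546.0, -65.0, 21.0]] elev 50.5 len 175
```

Call:
drive_tool(series="-1.2 0 1 0;-1.2 0 1 0;0 0 0 0;0 0 0 0")

```text
time_s: 63.35
tcp_pos: [0.4342, -0.0579, 0.1036]
ee_rot: [-180.0, 0.1, -3.2]
contact_force: [-3.1, -0.6, 6.7]
opening: 0.157
gripper_force: 33.7
```

Call:
drive_tool(series="-1.2 0 1 0;0 0 0 0;0 0 0 0")

```text
time_s: 63.6
tcp_pos: [0.4341, -0.058, 0.1034]
ee_rot: [180.0, -0.1, -3.2]
contact_force: [0.4, 1.1, 12.9]
opening: 0.159
gripper_force: 34.6
```

Resting on the deck (force rises). Release and rise.

Call:
drive_tool(series="0.8 0 -1 0;0 0 0 0;0 0 0 0")

```text
time_s: 63.85
tcp_pos: [0.4342, -0.0579, 0.1036]
ee_rot: [-180.0, 0.0, -3.2]
contact_force: [-0.4, 0.3, 6.8]
opening: 0.156
gripper_force: 33.8
```

Call:
drive_tool(series="0 0 0 0;0 0 0 0;0 0 0 0;0 0 0 0", grip=32)

```text
time_s: 64.18
tcp_pos: [0.4341, -0.0578, 0.1032]
ee_rot: [-180.0, 0.1, -3.2]
contact_force: [0.1, 0.4, 0.3]
opening: 0.376
gripper_force: 0.0
```

Call:
drive_tool(series="0 0 -10 0;0 0 -25 0;0 0 -35 0;0 0 -35 0;0 0 -35 0;-30 0 -25 0;-30 0 0 0;-20 0 0 0;0 0 0 0;0 0 0 0")

```text
time_s: 65.02
tcp_pos: [0.3544, -0.0535, 0.2688]
ee_rot: [180.0, -0.0, -3.3]
contact_force: [0.3, -0.4, -0.6]
opening: 0.369
gripper_force: 0.0
```

```bash
python3 - <<'E'
from h import *
pose();snap('wrist','f1');snap('scene','fs')
c=load("f1");s=load("fs")
f=lambda i,w:cv2.resize(i,(w,420),interpolation=cv2.INTER_CUBIC)
cv2.imwrite("pics/final.png",np.hstack([f(s["im"][150:330,110:290],400),cv2.resize(c["im"],(400,420))]))
E
```

```text
t 65.02 tcp [354.4 -53.5 268.8] rpy [180.   -0.   -3.3] F [ 0.3 -0.4 -0.6] op 31.5 gf 0.0
```

View pics/final.png

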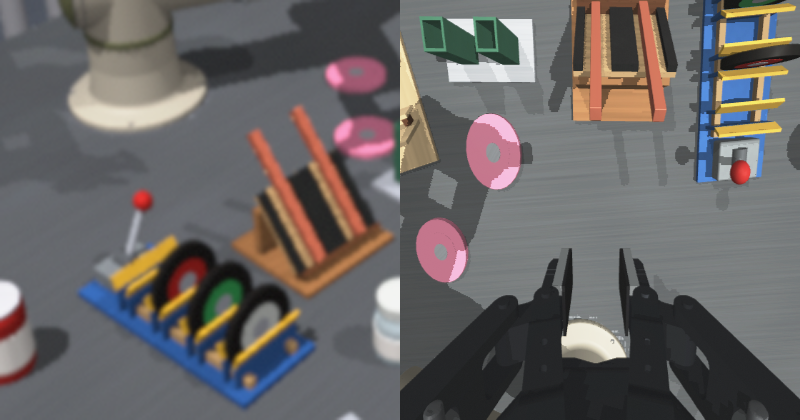

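```bash
python3 - <<'E'
from h import *
c=load("f1");m=cv2.inRange(cv2.cvtColor(c["im"],cv2.COLOR_BGR2HSV),(2,120,90),(9,255,255));k,l,s,ce=cv2.connectedComponentsWithStats(m)
for i in range(1,k):
    if s[i,4]>300: print(s[i].tolist())
for sg in(1,-1):
    T=np.array([418.5+sg*2.3,-95+sg*37.4,152])/1000;n=np.array([.764,-.047,.643])*.007
    print(sg,np.round(proj(c,T+n),1),np.round(proj(c,T-n),1))
ball()
E
```

```text
[266, 1, 17, 119, 1733]
[333, 0, 40, 122, 2181]
1 [275.5 111.3] [275.4 124.1]
-1 [365.2 111.7] [361.3 124.5]
top [(53, array([369.3, 256.3]))]
scene [(50, array([173.5, 235.4])), (17, array([190.6, 265.4]))]
ball [ 353.  -268.2  104.5] 1.2
```

```bash
python3 -c "
from plant import job_done
print(job_done())"
```

```text
the job is handed in; nothing more can be done
None
```

The job is handed in: the three discs present stand in rack slots 1–3, the lever is thrown over to its stop, and both sticks lie in their own grooves; the hand-in gave no verdict, but my last camera checks agree with this.

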